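# Restock the pantry box: jars out, tins in, cover shut

## Task

Slide the cover of the wooden box fully open, lift every glass jar out and stand it on the plywood tray, and stand every metal tin that is on the table upright in the box's cells, one per cell. When all that is done, slide the cover fully shut over the tins again. Do not tip a jar over, and leave the beaker, pots and spoon where they are.

Things in the scene. Friction and masses are not known exactly. Their poses are not given: they have to be found in the camera images.
- box: Fixed pale wood box, 176 (x) by 388 (y) mm, origin at centre of underside, turned up to 0.08 rad. Long walls (9 mm, at x = +-83.5) 83 mm high carry the cover. -y half: 2 by 2 cells, dividers 6 mm thick, 20 mm high. +y half: bay of fixed oranges. End and middle walls 20 mm high too: above that, fingers closing along the box's y have room beside a tin or jar; along x the high walls are in the way.
- cover (a joint): Position (m) of the flat dark wood cover that slides along the box's +y on the long walls: 0 = shut over the 2 by 2 cells, 0.225 = fully open, at its stop, over the fruit bay (its end then overhangs the box's +y end by 34 mm). It stays where it is left; it takes about 2 to 5 N to slide.
- cover_grip (a point): Middle, halfway up, of the upright grip bar in the centre of the cover. Bar 80 mm along the box's x, 14 mm thick along its y, 32 mm high, from the cover's top (93 mm above the table) to 125 mm. Cover 184 (x) by 198 (y) by 8 mm, underside 85 mm above the table. Moves with the cover; its axes are the box's.
- tray: Fixed shallow plywood tray for the jars, 230 (x) by 140 (y) mm, rim 16 mm high and 6 mm thick; origin at the centre of its underside.
- tray_floor (a point): Centre of the tray's inner floor (218 by 128 mm inside, 6 mm above the table), axes as the tray; room for two jars side by side along its x.
- cell0 (a point): Centre of the floor of one cell, 76 (x) by 88 (y) mm inside, 6 mm above the table, at x = -41, y = -142 mm of the box; axes are the box's.
- cell1 (a point): Centre of the floor of one cell, 76 (x) by 88 (y) mm inside, 6 mm above the table, at x = -41, y = -48 mm of the box; axes are the box's.
- cell2 (a point): Centre of the floor of one cell, 76 (x) by 88 (y) mm inside, 6 mm above the table, at x = 41, y = -142 mm of the box; axes are the box's.
- cell3 (a point): Centre of the floor of one cell, 76 (x) by 88 (y) mm inside, 6 mm above the table, at x = 41, y = -48 mm of the box; axes are the box's.
- tin_a_mid (a point): Centre (halfway up) of a squat plain ribbed metal food tin, 66 mm across and 60 mm high, about 0.24 kg, z up its axis. Stands on the table; may be absent (None).
- tin_b_mid (a point): Centre (halfway up) of a squat plain ribbed metal food tin, 66 mm across and 60 mm high, about 0.24 kg, z up its axis. Stands on the table; may be absent (None).
- tin_c_mid (a point): Centre (halfway up) of a squat plain ribbed metal food tin, 66 mm across and 60 mm high, about 0.24 kg, z up its axis. Stands on the table; may be absent (None).
- tin_d_mid (a point): Centre (halfway up) of a squat plain ribbed metal food tin, 66 mm across and 60 mm high, about 0.24 kg, z up its axis. Stands on the table; may be absent (None).
- jar_a_mid (a point): Centre (halfway up) of a glass jar with a flat wooden lid, 62 mm across over its whole height and 72 mm high, about 0.22 kg, z up its axis. Starts standing in a cell; may be absent (None).
- jar_b_mid (a point): Centre (halfway up) of a glass jar with a flat wooden lid, 62 mm across over its whole height and 72 mm high, about 0.22 kg, z up its axis. Starts standing in a cell; may be absent (None).
- jar_c_mid (a point): Centre (halfway up) of a glass jar with a flat wooden lid, 62 mm across over its whole height and 72 mm high, about 0.22 kg, z up its axis. Starts standing in a cell; may be absent (None).
- jar_d_mid (a point): Centre (halfway up) of a glass jar with a flat wooden lid, 62 mm across over its whole height and 72 mm high, about 0.22 kg, z up its axis. Starts standing in a cell; may be absent (None).
- beaker: Bystander: blue stoneware beaker, 70 mm across, 80 mm high, origin at the centre of its foot; stands among the tins.
- pot_low: Bystander: low terracotta pot with lid, about 100 mm across, 85 mm high, origin at its foot.
- pot_tall: Bystander: taller terracotta pot with lid, about 95 mm across, 106 mm high, origin at its foot.
- spoon: Bystander: wooden spoon lying on the table, 200 mm long along its x, under 20 mm high.

How it is judged:
By the outcome, as a careful person would: the job done as asked, in the order asked, and still so for the second after the job is handed in, with the robot touching nothing.
Of jar_a, jar_b, jar_c, jar_d only 1 to 2 are there at a start; the rules pass over those that are not, and their reading is None.
Of tin_a, tin_b, tin_c, tin_d only 3 to 4 are there at a start; the rules pass over those that are not, and their reading is None.
At some moment in a run one of tin_a, tin_b, tin_c, tin_d may be knocked a few centimetres aside while the robot is not near it.
It also fails if it takes over 210 s, if anything falls off the work surface, if the arm or the gripper's body presses on something with over 40 N, if the wrist force passes 120 N, or if a joint passes its speed limit or range.

## Robot

A 6-joint arm with a two-finger parallel gripper is mounted at the origin on the work surface. World frame = base frame: x ahead of the robot, y to its left, z up, the work surface at z = 0. Lengths are in mm, angles in rad, forces in N, time in s.
With the tool pointing down it reaches from about 350 to 875 mm from the base axis. Payload 4.2 kg.
Tool frame: the origin (TCP) lies at the very end of the fingers, on their centre line; the grasp point (between the pads) lies 19 mm behind it; z points along the fingers, y is the line along which they close (so a half turn about z gives the same grasp; the last joint's range is limited). The gripper opens to 85 mm and grips with 20 to 120 N. Pads are 22 mm wide; open, the fingers measure 114 mm over their backs; the gripper's body (76 mm by 85 mm) begins 54 mm behind the grasp point. The pads swing forward as they close: fully open they stand 13 mm farther back than shut.
Start: joints at [1.526, 0.385, 0.008, 0, -1.194, -0.259], TCP at [186.935, 596.368, 207.712] pointing down, gripper open.
Joint ranges: [-3.14, 3.14], [-1.21, 2.06], [-1.07, 1.41], [-3.16, 2.05], [-2.99, -0.16], [-3.1, 3.1]. Speed limits (rad/s): [2.79, 2.79, 3.14, 3.14, 3.14, 3.14].

## Interface

Orientations are given as a unit quaternion [x, y, z, w].
In Python, from bench import arm gives the robot as it stands. The module is installed in compiled form; this text tells all that it offers.
- The arm moves only by the tool drive_tool, never from a script. Its argument "targets" is a list of rows, each a list of 5 numbers: the closure, from -1 (fully open) to 1 (shut), then the shift along the tool's x, y, z in mm, then the turn about the tool's z in degrees. In form: [[grip, tx, ty, tz, roll], ...]. A call has 1 to 12 rows; each row is the pose to reach, as a shift and turn from the pose commanded when the call began, along the tool's axes at that moment; what a row does not reach only later rows make up. A row lasts 1/10 s, in which the tool goes at most 50 mm and 8.59 degrees, less where a joint would pass 70% of its speed; a pose out of reach is approached as far as the arm can. A call with a gripper value outside its range is refused whole. The fingers move at their own pace and stop on an object; the grip force is fixed at half the most. Time passes only in rows, so rows that repeat a pose let the fingers close. It gives the time, the measured TCP pose, the force, the opening and the grip force at its end, in the units of the state.
- arm.read_state(): the state, without advancing time (a new reading comes with each control period).
- arm.get_image(name): name is "scene" or "top"; returns the picture (384x512x3 uint8, blue, green, red); there is no depth.
- arm.camera_params(name): a dict with "fov_y" (degrees; the focal length in pixels is half the picture's height over the tangent of half this angle, whatever the lens; pixels are square), "cx", "cy" (the principal point, pixels), "D" ([k1, k2, p1, p2, k3] as OpenCV has them; the pictures are not rectified), "rvec" (rotation vector, rad) and "tvec" (3), from world to camera coordinates, as OpenCV has them. Camera axes: x right, y down, z forward; pixel columns grow to the right and rows downward; lengths in mm; the calibration is good to about 2 mm. A picture is of the moment at which its call begins. camera_params takes no time and is no camera call.
- arm.job_done(): hands the job in; it is judged then, once.
The state is a dict: "clock": time; "joints": joint angles; "joint_vel": joint speeds; "joint_efforts": joint torques, N m; "position": TCP position; "ee_rot": TCP orientation; "contact_force": force on the tool from outside, world axes, zero at the start; "wrist_torque": the same for the moment, N m; "gripper_width": finger opening in mm; "grasp_force": force on a finger pad.
Only numpy, scipy, OpenCV 4.12 (cv2) and the standard library are available. Lean on these libraries where they do the work, as an engineer would, in place of code of your own. Each camera call takes 0.05 s, during which the arm holds its last target. There are 200 camera calls.

## Working session

There is one attempt and no reset: what is moved stays moved. The work goes in short steps, Python scripts to look and compute and a tool call to move; the robot and the scene stay as the last step left them, time stands still between calls to the robot, and variables do not carry over. Pictures are saved under pics/ and viewed, at most 14 in all, crops included, and the job is handed in when it is done.

Besides the shell and the picture viewer there is one more tool, called as name([rows], argument=value, ...), one row to a line, values as JSON. drive_tool: Moves the arm, as the interface text tells. Its arguments: {"type":"object","properties":{"targets":{"type":"array","items":{"type":"array","items":{"type":"number"}}}},"required":["targets"]}

```bash
mkdir -p pics; python3 - <<'E'
from bench import arm
import cv2
for n in("scene","top"):
    cv2.imwrite(f"pics/{n}0.png",arm.get_image(n)); print(n,arm.camera_params(n))
print(arm.read_state())
E
```

```text
scene {'fov_y': 51.70274137036967, 'cx': 252.4354463783371, 'cy': 189.76964412826507, 'D': array([-0.13303382,  0.        ,  0.        ,  0.        ,  0.        ]), 'rvec': array([ 2.25159549,  0.88974942, -0.35502008]), 'tvec': array([-400.95262384, -190.64496369, 1487.14305793])}
top {'fov_y': 56.31680490146183, 'cx': 256.76728698518343, 'cy': 191.37875840653217, 'D': array([-0.00756053,  0.        ,  0.        ,  0.        ,  0.        ]), 'rvec': array([ 2.15364936, -2.21187133,  0.1061407 ]), 'tvec': array([  26.2958344 ,  518.97692081, 1132.94891549])}
{'clock': 0.1, 'joints': array([ 1.52559429e+00,  3.85527522e-01,  6.79362896e-03, -4.51361303e-04,
       -1.19399451e+00, -2.58583336e-01]), 'joint_vel': array([-0.00040863, -0.00116146,  0.00271792,  0.00192101, -0.00144374,
       -0.00033145]), 'joint_efforts': array([-2.36867972e-04, -3.93321061e+01,  1.88930118e+01,  4.19794232e+00,
       -2.59807217e-03,  3.82926544e-06]), 'position': array([186.78080231, 595.85923042, 206.71187707]), 'ee_rot': array([ 9.88473386e-01, -1.51391508e-01, -1.05703686e-04,  9.82880416e-04]), 'contact_force': array([ 0.47831756, -0.28353892,  0.64288976]), 'wrist_torque': array([0.02769579, 0.0061215 , 0.02153054]), 'grasp_force': 0.0, 'gripper_width': 85.61063939653938}
```

View pics/scene0.png

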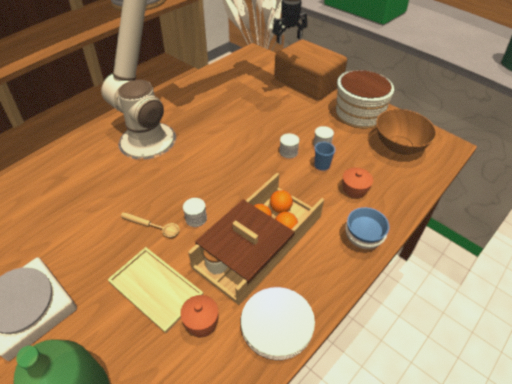

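View pics/top0.png

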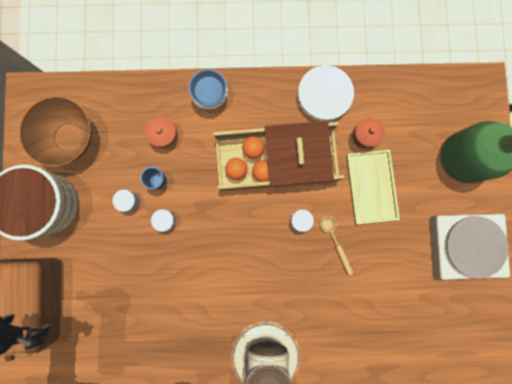

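The scene view shows the cover shut over the cells at about (240,240), the tray at (155,288), and tins at (195,212), (289,146) and (323,136). The beaker is at (323,155). In the top view the tins are at (125,201), (163,221) and (303,221), the grip bar at (300,150) and the tray at (373,187). So there are three tins, and the jars are hidden.

```bash
cat > h.py <<'E'
import numpy as np, cv2
from bench import arm
from scipy.spatial.transform import Rotation as R
def cam(n):
    p=arm.camera_params(n); f=192/np.tan(np.radians(p["fov_y"]/2))
    return np.array([[f,0,p["cx"]],[0,f,p["cy"]],[0,0,1]]),p["D"],cv2.Rodrigues(p["rvec"])[0],p["tvec"]
def rays(n,px):
    K,D,Rm,t=cam(n); u=cv2.undistortPoints(np.float64(px).reshape(-1,1,2),K,D).reshape(-1,2)
    return -Rm.T@t,np.c_[u,np.ones(len(u))]@Rm
def plane(n,px,z):
    c,d=rays(n,px); return c+d*((z-c[2])/d[:,2])[:,None]
def proj(n,P):
    K,D,Rm,t=cam(n); return cv2.projectPoints(np.float64(P).reshape(-1,1,3),cv2.Rodrigues(Rm)[0],t,K,D)[0].reshape(-1,2)
def tri(pa,pb):  # top px, scene px -> point and gap
    c1,d1=rays("top",[pa]);c2,d2=rays("scene",[pb]);d1=d1[0];d2=d2[0]
    s=np.linalg.lstsq(np.c_[d1,-d2],c2-c1,rcond=None)[0]
    a=c1+s[0]*d1;b=c2+s[1]*d2; return (a+b)/2,np.linalg.norm(a-b)
def blobs(m,lo,hi=1e9):
    o=[]
    for c in cv2.findContours(m.astype(np.uint8),cv2.RETR_EXTERNAL,cv2.CHAIN_APPROX_NONE)[0]:
        if lo<cv2.contourArea(c)<hi: o.append(c)
    return o
def move(goal,yaw=None):  # shift in tool axes from measured pose; yaw=world direction of tool y
    s=arm.read_state(); r=R.from_quat(s["ee_rot"]).as_matrix()
    print("pos",s["position"].round(1),"toolY",np.degrees(np.arctan2(r[1,1],r[0,1])).round(1))
    if goal is not None: print("shift",(r.T@(np.array(goal)-s["position"])).round(1))
E
python3 - <<'E'
from h import *
im={n:cv2.imread(f"pics/{n}0.png") for n in("top","scene")}
for n in im:
    hsv=cv2.cvtColor(im[n],cv2.COLOR_BGR2HSV).astype(int);H,S,V=hsv[...,0],hsv[...,1],hsv[...,2]
    for nm,m,lo,hi in(("tin",(S<60)&(V>130),80,1500),("tray",(H>20)&(H<35)&(S>60)&(V>170),100,9000),("cover",(V<120)&(H<14)&(S>90),1500,9000),("beaker",(H>95)&(H<125)&(S>90),80,2500)):
        for c in blobs(m,lo,hi):
            (x,y),(w,h),a=cv2.minAreaRect(c); M=cv2.moments(c)
            print(n,nm,[round(v,1) for v in(x,y,w,h,a,M['m10']/M['m00'],M['m01']/M['m00'])],cv2.contourArea(c), plane(n,[(x,y)],60)[0].round() if nm in("tin","beaker") else cv2.boxPoints(cv2.minAreaRect(c)).round().tolist())
a=cv2.resize(im["top"][110:235,100:410],None,fx=2.5,fy=2.5,interpolation=3)
b=cv2.resize(im["scene"][120:340,100:360],None,fx=1.3,fy=1.3)
b=cv2.copyMakeBorder(b[:287],0,0,0,a.shape[1]-b.shape[1],0)
cv2.imwrite("pics/c1.png",np.vstack([a,b]))
E
```

```text
top tin [302.0, 220.5, 21.0, 22.0, 90.0, 301.9, 220.4] 378.5 [ 422. -125.   60.]
top tin [162.0, 220.0, 22.0, 22.0, 90.0, 162.0, 220.0] 377.5 [435. 308.  60.]
top tin [123.5, 200.5, 21.0, 21.0, 90.0, 123.5, 200.2] 366.5 [499. 427.  60.]
top tin [30.0, 202.0, 74.0, 60.0, 90.0, 38.9, 202.4] 592.5 [502. 716.  60.]
top tray [373.1, 186.7, 72.0, 43.5, 82.5, 373.1, 186.9] 2959.0 [[347.0, 154.0], [390.0, 148.0], [399.0, 220.0], [356.0, 225.0]]
top tray [242.4, 165.2, 43.2, 49.3, 86.8, 231.3, 165.7] 567.0 [[217.0, 145.0], [266.0, 142.0], [268.0, 185.0], [219.0, 188.0]]
top cover [59.1, 308.9, 67.6, 99.2, 6.8, 52.3, 307.7] 2328.5 [[20.0, 354.0], [31.0, 256.0], [99.0, 264.0], [87.0, 362.0]]
scene tin [318.5, 354.0, 5.0, 32.1, 39.8, 318.2, 354.3] 130.0 [ 970. -227.   60.]
scene tin [339.6, 329.0, 4.4, 29.2, 40.6, 339.4, 328.9] 83.5 [ 970. -145.   60.]
scene tin [366.4, 226.7, 42.5, 38.5, 26.6, 368.6, 238.0] 96.5 [849. 160.  60.]
scene tin [193.5, 207.5, 19.0, 21.0, 90.0, 193.9, 207.1] 303.0 [ 431. -130.   60.]
scene tin [289.1, 140.2, 17.4, 13.6, 18.4, 289.6, 140.4] 183.5 [441. 304.  60.]
scene
[... 220 characters left out ...]
4.   96.   60.]
scene tin [365.2, 87.6, 58.2, 26.5, 9.7, 364.7, 92.6] 224.5 [455. 790.  60.]
scene tin [271.5, 14.5, 29.0, 19.0, 90.0, 272.0, 9.0] 174.5 [-320. 1081.   60.]
scene tin [236.2, 6.4, 21.5, 14.3, 63.4, 235.3, 7.3] 149.0 [-546. 1031.   60.]
scene tin [216.3, 24.5, 50.3, 22.5, 86.6, 215.4, 23.2] 931.5 [-448.  784.   60.]
scene tray [154.9, 286.2, 79.2, 54.9, 42.0, 153.7, 287.4] 3729.5 [[107.0, 280.0], [144.0, 239.0], [203.0, 292.0], [166.0, 333.0]]
scene cover [55.5, 93.9, 77.7, 88.1, 63.0, 51.7, 86.6] 3851.5 [[-1.0, 79.0], [77.0, 39.0], [112.0, 109.0], [34.0, 149.0]]
scene cover [39.5, 24.5, 49.0, 79.0, 90.0, 32.9, 17.5] 2316.5 [[-0.0, 0.0], [79.0, 0.0], [79.0, 49.0], [0.0, 49.0]]
```

View pics/c1.png

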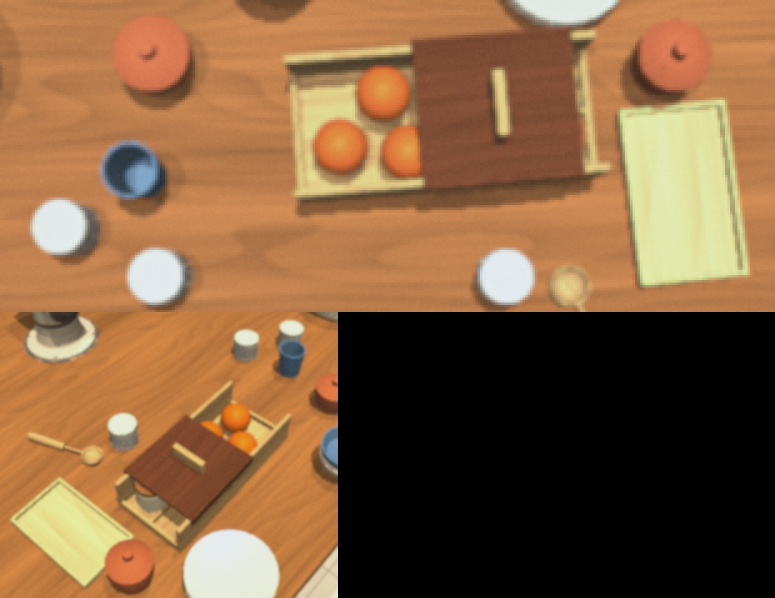

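The crop shows the box with oranges in its left (+y) half and the cover over its right half. The grip bar centre is at about (300,151) in the top view. At the −y end a jar shows under the cover in the scene view.

```bash
python3 - <<'E'
from h import *
im={n:cv2.imread(f"pics/{n}0.png") for n in("top","scene")}
roi={"top":(258,115,350,195),"scene":(180,190,310,290)}
ctr={}
for n in im:
    hsv=cv2.cvtColor(im[n],cv2.COLOR_BGR2HSV).astype(int);H,S,V=[hsv[...,i] for i in range(3)]
    x0,y0,x1,y1=roi[n]; w=np.zeros(V.shape,bool); w[y0:y1,x0:x1]=1
    print(n,"bar px",hsv[150,300] if n=="top" else hsv[232,245],"cover",hsv[170,290] if n=="top" else hsv[245,230])
    dark=cv2.morphologyEx(((V<135)&w).astype(np.uint8),cv2.MORPH_OPEN,np.ones((3,3)))
    c=max(blobs(dark,200),key=cv2.contourArea); rect=cv2.minAreaRect(c)
    hull=np.zeros(V.shape,np.uint8); cv2.drawContours(hull,[cv2.convexHull(c)],-1,1,-1)
    hull=cv2.erode(hull,np.ones((7,7)))
    print(n,"cover",rect,plane(n,cv2.boxPoints(rect),93).round(1)[:,:2].tolist() if n=="top" else "")
    b=blobs((V>150)&(hull>0),10)
    for k in b: print("bar",cv2.minAreaRect(k),cv2.contourArea(k),plane(n,[cv2.minAreaRect(k)[0]],125)[0], plane(n,cv2.boxPoints(cv2.minAreaRect(k)),125).round(1)[:,:2].tolist())
q=np.array([(286,55),(595,33),(298,198),(608,173)])/2.5+[99.7,109.7]
P=plane("top",q,83)[:,:2]; print("walls",P.round(1).tolist(),P.mean(0), [np.linalg.norm(P[a]-P[b]).round(1) for a,b in((0,1),(2,3),(0,2),(1,3))])
for a,b in((1,0),(3,2)): d=P[b]-P[a]; print("yaw",np.arctan2(-d[0],d[1]))
for a,b in (((302,220.5),(193.8,204)),((162,220),(289.2,139.5)),((123.5,200.5),(324,132))): print("tin",tri(a,b), proj("scene",plane("top",[a],60)))
t=np.array([(347,154),(390,148),(399,220),(356,225)])*1.; P=plane("top",t,16); print("tray",P[:,:2].round().tolist(),P.mean(0),np.linalg.norm(P[0]-P[1]),np.linalg.norm(P[1]-P[2]))
M=lambda a:plane("top",[a],30)[0].round()
print("beaker",plane("top",[(152,178)],80)); move([0,0,0])
E
```

```text
top bar px [ 24  98 228] cover [  9 143 128]
top cover ((295.9139709472656, 153.85345458984375), (77.35710906982422, 77.19047546386719), 88.93909454345703) [[746.6, 7.5], [745.5, -230.9], [505.9, -224.2], [507.7, 9.6]]
bar ((265.0, 161.0), (46.0, 8.0), 90.0) 213.5 [600.09683116 -13.0254524  125.        ] [[669.5, -3.2], [668.9, -26.9], [531.5, -22.8], [532.1, 0.7]]
bar ((300.2970275878906, 149.97030639648438), (26.46799087524414, 5.3732008934021), 84.2894058227539) 115.0 [ 630.52310007 -118.6933892   125.        ] [[669.7, -108.3], [670.9, -124.3], [591.6, -129.0], [590.4, -113.2]]
bar ((298.92071533203125, 121.04827880859375), (3.238774061203003, 18.103918075561523), 85.2363510131836) 24.0 [ 718.19904274 -117.8903353   125.        ] [[721.5, -90.6], [724.8, -144.8], [714.9, -145.2], [711.6, -91.1]]
scene bar px [ 17 133 184] cover [ 10 170 129]
scene cover ((247.79483032226562, 239.48660278320312), (74.45860290527344, 112.79563903808594), 42.397438049316406) 
bar ((242.00003051757812, 282.0000305175781), (4.242640495300293, 7.071067810058594), 45.0) 24.0 [ 738.46881671 -236.21860805
[... 1096 characters left out ...]
float64(175.8)]
yaw 0.04818627799092505
yaw 0.054808538918508204
tin (array([ 423.08250899, -122.95940889,   63.77549827]), np.float64(3.1421929338150414)) [[192.75997222 204.97834664]]
tin (array([436.14869111, 309.43841559,  56.86255952]), np.float64(2.392395173537516)) [[288.42545493 138.98519668]]
tin (array([500.23457834, 429.36342239,  55.95026835]), np.float64(3.4700887438405963)) [[322.87323266 131.39876234]]
tray [[635.0, -287.0], [652.0, -429.0], [415.0, -445.0], [403.0, -304.0]] [ 526.22056698 -366.30650552   16.        ] 143.8255062233241 237.00191081347225
beaker [[564.03256531 332.67355136  80.        ]]
pos [186.8 595.9 206.7] toolY -107.4
shift [1.000e-01 6.240e+02 2.079e+02]
```

```bash
cat >> h.py <<'E'
def go(*goals):  # (x,y,z,toolYdeg) list: rows in the current tool axes
    s=arm.read_state(); r=R.from_quat(s["ee_rot"]).as_matrix(); y=np.degrees(np.arctan2(r[1,1],r[0,1]))
    print("t",s["clock"],"pos",s["position"].round(1),"toolY",y.round(1),"j1,6",s["joints"][[0,5]].round(2),"w",round(s["gripper_width"],1),"F",s["contact_force"].round(1))
    for g in goals: print((r.T@(np.array(g[:3])-s["position"])).round(1),"roll",-round((g[3]-y+180)%360-180,1))
E
python3 -c "
from h import *
go((440,200,215,-187),(631,-118,190,93))"
```

```text
t 0.1 pos [186.8 595.9 206.7] toolY -107.4 j1,6 [ 1.53 -0.26] w 85.6 F [ 0.5 -0.3  0.6]
[360.1 301.9  -7.7] roll 79.6
[637.5 548.2  17.9] roll 159.6
```

drive_tool([
  [-1, 40, 34, -1, 8],
  [-1, 80, 67, -2, 16],
  [-1, 120, 100, -3, 24],
  [-1, 160, 134, -4, 32],
  [-1, 200, 168, -5, 40],
  [-1, 240, 201, -6, 48],
  [-1, 280, 235, -7, 56],
  [-1, 320, 268, -8, 64],
  [-1, 360, 302, -8, 72],
  [-1, 360, 302, -8, 80],
])

```text
clock: 1.1
position: [441.0, 197.3, 215.5]
ee_rot: [-0.656, 0.754, -0.0, -0.0]
contact_force: [-0.4, 0.8, -0.0]
gripper_width: 85.4
grasp_force: 0.0
```

```bash
python3 -c "
from h import *
go((631,-118,190,93))"
```

```text
t 1.1 pos [441.  197.3 215.5] toolY 172.1 j1,6 [ 0.76 -0.9 ] w 85.4 F [-0.4  0.8 -0. ]
[ 286.  -231.8   25.6] roll 79.1
```

drive_tool([
  [-1, 36, -29, 3, 8],
  [-1, 72, -58, 6, 16],
  [-1, 107, -87, 10, 24],
  [-1, 143, -116, 13, 32],
  [-1, 179, -145, 16, 40],
  [-1, 215, -174, 19, 48],
  [-1, 250, -203, 22, 56],
  [-1, 286, -232, 26, 64],
  [-1, 286, -232, 26, 72],
  [-1, 286, -232, 26, 79],
  [-1, 286, -232, 26, 79],
])

```text
clock: 2.2
position: [633.0, -113.5, 188.7]
ee_rot: [-0.031, 1.0, 0.0, -0.001]
contact_force: [-0.6, 0.0, 0.1]
gripper_width: 85.7
grasp_force: 0.0
```

```bash
python3 -c "
from h import *
go((631,-118.5,101,93))"
```

```text
t 2.2 pos [ 633.  -113.5  188.7] toolY 93.5 j1,6 [ 0.07 -1.58] w 85.7 F [-0.6  0.   0.1]
[ 2.1 -4.8 87.7] roll 0.5
```

drive_tool([
  [-1, 2, -5, 30, 0.5],
  [-1, 2, -5, 60, 0.5],
  [-1, 2, -5, 80, 0.5],
  [-1, 2, -5, 88, 0.5],
  [-1, 2, -5, 88, 0.5],
  [1, 2, -5, 88, 0.5],
  [1, 2, -5, 88, 0.5],
  [1, 2, -5, 88, 0.5],
  [1, 2, -5, 88, 0.5],
  [1, 2, -5, 88, 0.5],
  [1, 2, -5, 88, 0.5],
])

```text
clock: 3.3
position: [631.7, -118.1, 101.9]
ee_rot: [-0.027, 1.0, 0.0, 0.0]
contact_force: [-0.6, 0.3, 0.2]
gripper_width: 0.2
grasp_force: 0.0
```

```bash
python3 -c "
from h import *
go((622,73.5,102,93))"
```

```text
t 3.3 pos [ 631.7 -118.1  101.9] toolY 93.1 j1,6 [ 0.07 -1.58] w 0.2 F [-0.6  0.3  0.2]
[-7.000e-01  1.919e+02 -1.000e-01] roll 0.1
```

```bash
python3 - <<'E'
from h import *
a=cv2.resize(arm.get_image("top")[90:230,200:420],None,fx=2.6,fy=2.6,interpolation=3)
b=cv2.resize(arm.get_image("scene")[150:320,130:350],None,fx=1.3*1.35,fy=1.3*1.35)
b=cv2.resize(b,(a.shape[1],230))
cv2.imwrite("pics/c2.png",np.vstack([a,b]))
E
```

```text
(no output)
```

View pics/c2.png

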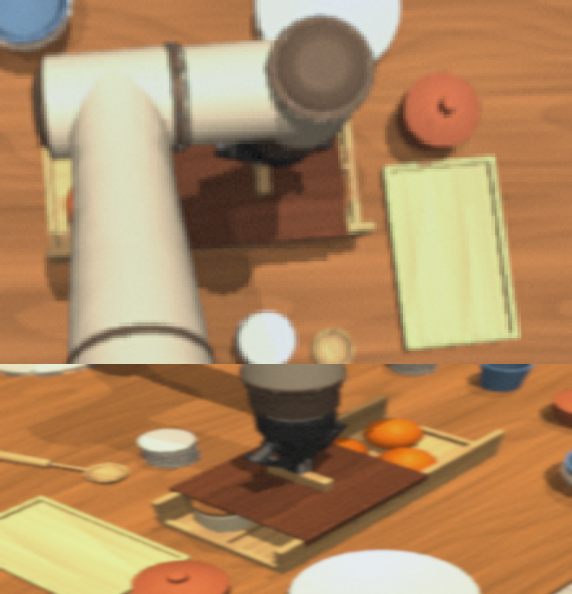

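```bash
python3 - <<'E'
from h import *
s=arm.read_state();im=arm.get_image("scene")
c=im[195:275,195:300].copy(); k=7
c=cv2.resize(c,None,fx=k,fy=k,interpolation=3)
P=np.array([s["position"],s["position"]+[0,0,19],[630.5,-118.5,93],[630.5,-118.5,125],[590.5,-120.5,125],[670.5,-116.5,125]])
for q,col in zip((proj("scene",P)-[195,195]+.5)*k,[(0,0,255),(0,0,255),(0,255,0),(255,0,0),(255,0,0),(255,0,0)]): cv2.circle(c,tuple(int(v) for v in q),5,col,2)
cv2.imwrite("pics/c3.png",c)
E
```

```text
(no output)
```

View pics/c3.png

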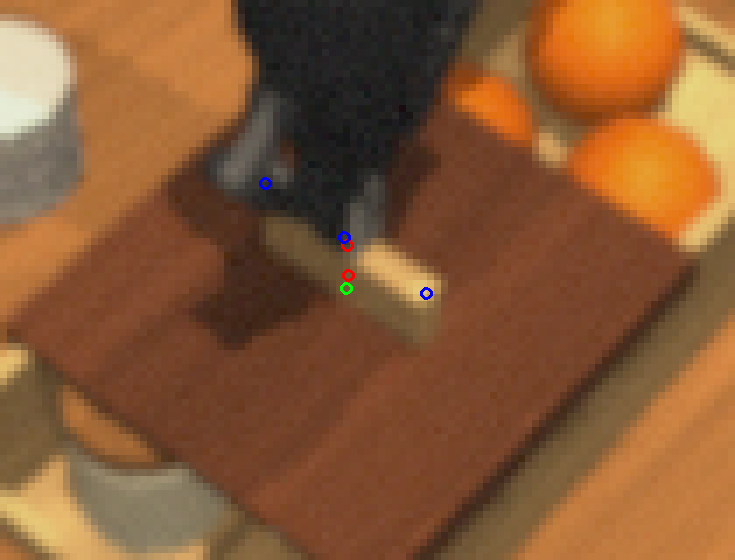

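The grip bar is undisturbed but the fingers shut on nothing, so the bar isn't where the TCP is. I'll rise and compare the closed fingers with the projected TCP.

drive_tool([
  [1, 0, 0, -30, 0],
  [1, 0, 0, -60, 0],
  [1, 0, 0, -60, 0],
  [1, 0, 0, -60, 0],
])

```text
clock: 3.85
position: [631.9, -118.0, 162.5]
ee_rot: [-0.027, 1.0, 0.0, 0.001]
contact_force: [-0.5, -0.1, -1.0]
gripper_width: 0.3
grasp_force: 0.0
```

```bash
python3 - <<'E'
from h import *
s=arm.read_state();print(s["position"],s["gripper_width"]); p=s["position"]
out=[]
for n,(x0,y0),(w,h) in(("scene",(195,165),(105,110)),("top",(255,110),(90,80))):
    im=arm.get_image(n); k=5
    c=cv2.resize(im[y0:y0+h,x0:x0+w],None,fx=k,fy=k,interpolation=3)
    P=np.array([p,p+[0,0,40],p+[40,0,0],p+[0,40,0],[630.5,-118.5,93],[630.5,-118.5,125]])
    for q,col in zip((proj(n,P)-[x0,y0]+.5)*k,[(0,0,255),(0,0,255),(255,0,0),(0,255,0),(255,255,0),(255,255,0)]): cv2.circle(c,tuple(int(v) for v in q),4,col,2)
    out.append(cv2.resize(c,(400,400*h//w)))
H=max(o.shape[0] for o in out)
cv2.imwrite("pics/c4.png",np.hstack([cv2.copyMakeBorder(o,0,H-o.shape[0],0,0,0) for o in out]))
E
```

```text
[ 631.90384754 -117.99389367  162.52592872] 0.282793247296566
```

View pics/c4.png

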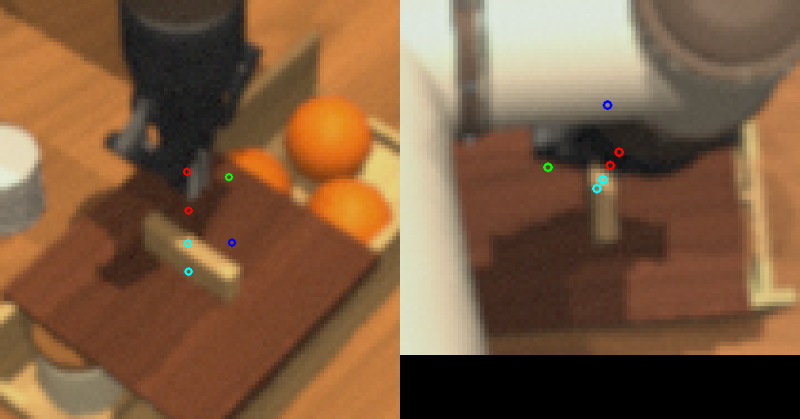

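The closed fingertips at (198,197) in the left half appear about 14 px above the projected TCP at (188,211). The fingers apparently shut above the bar. I'll open and go down in small steps, watching the force.

drive_tool([
  [-1, 0, 0, 0, 0],
  [-1, 0, 0, 0, 0],
  [-1, 0, 0, 0, 0],
  [-1, 0, 0, 0, 0],
  [-1, 0, 0, 30, 0],
  [-1, 0, 0, 50, 0],
  [-1, 0, 0, 60, 0],
  [-1, 0, 0, 63, 0],
  [-1, 0, 0, 66, 0],
  [-1, 0, 0, 66, 0],
])

```text
clock: 4.95
position: [632.2, -118.2, 96.4]
ee_rot: [-0.027, 1.0, -0.0, 0.001]
contact_force: [0.3, 0.6, -0.5]
gripper_width: 85.8
grasp_force: 0.0
```

```bash
python3 - <<'E'
from h import *
s=arm.read_state();print(s["position"],s["gripper_width"],s["contact_force"]); p=s["position"]
x0,y0,w,h,k=195,180,105,90,7
c=cv2.resize(arm.get_image("scene")[y0:y0+h,x0:x0+w],None,fx=k,fy=k,interpolation=3)
for q in (proj("scene",np.array([p,p+[0,43,13],p+[0,-43,13]]))-[x0,y0]+.5)*k: cv2.circle(c,tuple(int(v) for v in q),4,(0,0,255),2)
cv2.imwrite("pics/c5.png",c)
print(-cam("top")[2].T@cam("top")[3])
E
```

```text
[ 632.15941298 -118.16115135   96.35847375] 85.80924829543237 [ 0.26714491  0.62822128 -0.51277152]
[ 420.69512196   26.90257591 1172.98492152]
```

View pics/c5.png

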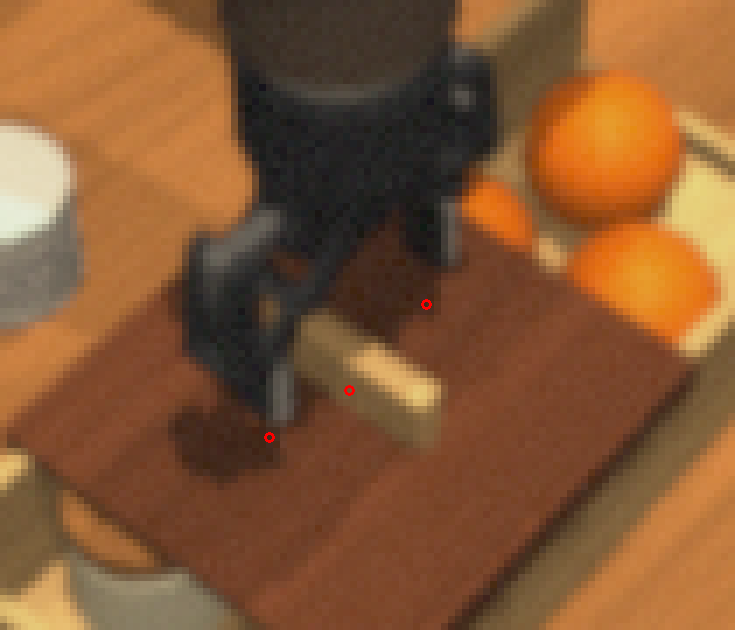

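The open fingers straddle the bar, with tips at (280,415) and (450,262), but they sit high, roughly at the bar's top. I'll go down gradually while watching the force.

drive_tool([
  [-1, 0, 0, 3, 0],
  [-1, 0, 0, 6, 0],
  [-1, 0, 0, 8, 0],
  [-1, 0, 0, 8, 0],
])

```text
clock: 5.4
position: [631.4, -118.1, 87.3]
ee_rot: [-0.027, 1.0, 0.0, -0.0]
contact_force: [0.3, 0.2, 0.3]
gripper_width: 85.5
grasp_force: 0.0
```

drive_tool([
  [-1, 0, 0, 2, 0],
  [-1, 0, 0, 4, 0],
  [-1, 0, 0, 6, 0],
  [-1, 0, 0, 6, 0],
])

```text
clock: 5.8
position: [631.3, -118.1, 81.3]
ee_rot: [-0.027, 1.0, 0.0, -0.0]
contact_force: [-0.1, -0.2, 0.5]
gripper_width: 85.1
grasp_force: 0.0
```

drive_tool([
  [-1, 0, 0, -3, 0],
  [0, 0, 0, -3, 0],
  [0, 0, 0, -3, 0],
  [0, 0, 0, -3, 0],
  [0.6, 0, 0, -3, 0],
  [0.6, 0, 0, -3, 0],
  [0.6, 0, 0, -3, 0],
])

```text
clock: 6.5
position: [631.6, -118.1, 84.7]
ee_rot: [-0.027, 1.0, -0.0, -0.0]
contact_force: [0.0, -0.7, -0.3]
gripper_width: 17.4
grasp_force: 0.0
```

drive_tool([
  [1, 0, 0, 0, 0],
  [1, 0, 0, 0, 0],
  [1, 0, 0, 0, 0],
  [1, 0, 0, 0, 0],
])

```text
clock: 6.9
position: [631.6, -118.1, 84.9]
ee_rot: [-0.027, 1.0, -0.0, 0.0]
contact_force: [-1.4, -0.5, 1.4]
gripper_width: 12.3
grasp_force: 62.3
```

```bash
python3 - <<'E'
from h import *
s=arm.read_state();print(s["position"],s["gripper_width"],s["contact_force"]); p=s["position"]
x0,y0,w,h,k=195,180,105,90,7
c=cv2.resize(arm.get_image("scene")[y0:y0+h,x0:x0+w],None,fx=k,fy=k,interpolation=3)
cv2.imwrite("pics/c6.png",c)
E
```

```text
[ 631.61456922 -118.14941269   84.91172442] 12.274786958093532 [-1.36966294 -0.5042581   1.36608505]
```

View pics/c6.png

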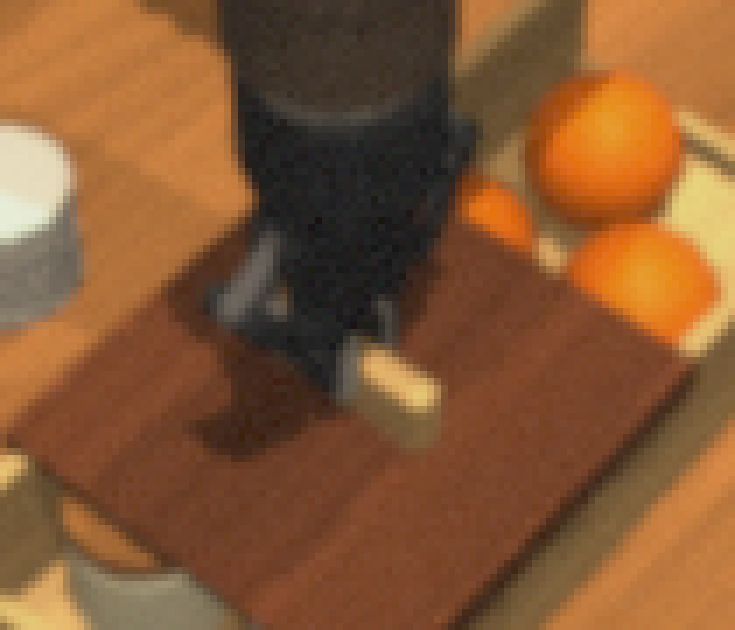

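The fingers now hold the bar (12 mm opening, 62 N). Tips at about (345,395) are near the cover top, although the reading is z=85. There is an offset between the reported TCP and the camera frame, so I'll check the cameras against the robot base and the table.

```bash
python3 - <<'E'
from h import *
s=arm.read_state(); print(s["joints"].round(3))
for n in("top","scene"): print(n,proj(n,[[0,0,0],[0,0,20],[631.6,-118.1,85],[0,0,300]]).round(1).tolist())
t=arm.get_image("top")[130:384,160:340];c=arm.get_image("scene")[0:200,60:300]
t=cv2.resize(t,None,fx=2.2,fy=2.2)
c=cv2.resize(c,None,fx=1.65,fy=1.65)
H=max(t.shape[0],c.shape[0])
cv2.imwrite("pics/c7.png",np.hstack([cv2.copyMakeBorder(o,0,H-o.shape[0],0,0,0) for o in(t,c)]))
E
```

```text
[ 0.066  0.517 -0.104  0.    -0.95  -1.583]
top [[265.1, 355.4], [265.3, 357.8], [298.4, 152.2], [269.4, 402.9]]
scene [[146.9, 139.6], [145.9, 135.5], [244.4, 237.6], [130.1, 69.5]]
```

View pics/c7.png

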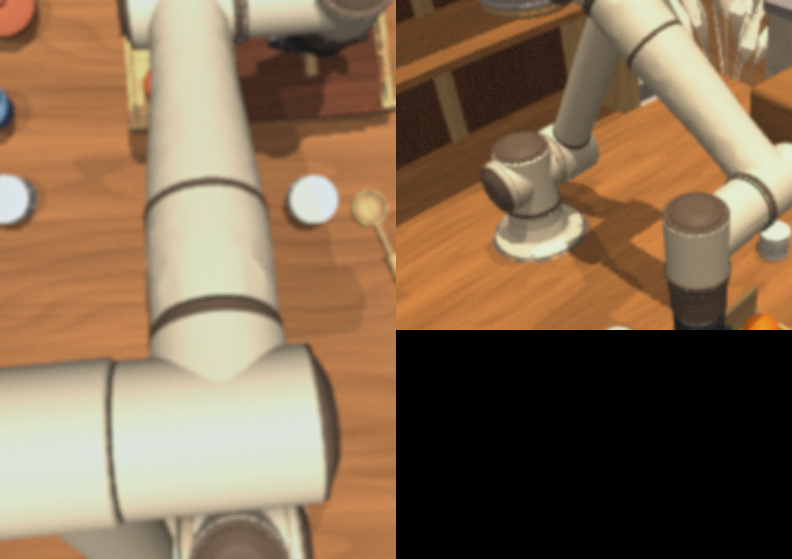

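```bash
python3 - <<'E'
from h import *
c,d=rays("scene",[(195+353/7-.5,180+398/7-.5)])
print("cam",c)
for y in(-118,-126,-133,-140): print(y,(c+d[0]*((y-c[1])/d[0][1])).round(1))
# bar right end top-front corner and bottom
for q in((437,412),(432,452),(440,383),(357,372)):
    print(q,plane("scene",[(195+q[0]/7-.5,180+q[1]/7-.5)],125 if q!=(432,452) else 93).round(1))
E
```

```text
cam [1084.61396128 -564.68568896  955.74348606]
-118 [ 633.5 -118.    92.5]
-126 [ 641.6 -126.   107.9]
-133 [ 648.7 -133.   121.4]
-140 [ 655.8 -140.   135. ]
(437, 412) [[ 677.6 -118.3  125. ]]
(432, 452) [[ 673.2 -116.1   93. ]]
(440, 383) [[ 669.4 -107.8  125. ]]
(357, 372) [[ 643.3 -125.2  125. ]]
```

drive_tool([
  [1, 0, 15, 0, 0],
  [1, 0, 40, 0, 0],
  [1, 0, 65, 0, 0],
  [1, 0, 90, 0, 0],
  [1, 0, 115, 0, 0],
  [1, 0, 140, 0, 0],
  [1, 0, 160, 0, 0],
  [1, 0, 175, 0, 0],
  [1, 0, 180, 0, 0],
  [1, 0, 180, 0, 0],
  [1, 0, 180, 0, 0],
])

```text
clock: 8.15
position: [620.8, 62.1, 84.9]
ee_rot: [-0.027, 1.0, 0.0, -0.001]
contact_force: [-5.2, 0.7, 5.4]
gripper_width: 12.8
grasp_force: 62.9
```

drive_tool([
  [1, 0, 2, 0, 0],
  [1, 0, 4, 0, 0],
  [1, 0, 6, 0, 0],
  [1, 0, 6, 0, 0],
])

```text
clock: 8.55
position: [620.6, 67.1, 84.9]
ee_rot: [-0.027, 1.0, -0.0, -0.001]
contact_force: [-5.2, -0.9, 5.5]
gripper_width: 12.2
grasp_force: 62.9
```

drive_tool([
  [1, 0, 2, 0, 0],
  [1, 0, 4, 0, 0],
  [1, 0, 6, 0, 0],
  [1, 0, 6, 0, 0],
])

```text
clock: 8.95
position: [620.2, 73.0, 84.9]
ee_rot: [-0.027, 1.0, -0.0, -0.001]
contact_force: [-4.9, -0.1, 5.4]
gripper_width: 12.5
grasp_force: 62.9
```

drive_tool([
  [1, 0, 2, 0, 0],
  [1, 0, 3, 0, 0],
  [1, 0, 3, 0, 0],
])

```text
clock: 9.25
position: [620.1, 74.8, 84.9]
ee_rot: [-0.027, 1.0, -0.001, -0.001]
contact_force: [-4.7, -4.9, 5.8]
gripper_width: 12.6
grasp_force: 62.9
```

drive_tool([
  [1, 0, 2, 0, 0],
  [1, 0, 3, 0, 0],
  [1, 0, 3, 0, 0],
])

```text
clock: 9.55
position: [620.0, 74.8, 84.9]
ee_rot: [-0.026, 1.0, -0.003, -0.002]
contact_force: [-1.4, -14.2, 4.6]
gripper_width: 12.6
grasp_force: 62.7
```

drive_tool([
  [1, 0, -3, 0, 0],
  [-1, 0, -3, 0, 0],
  [-1, 0, -3, 0, 0],
  [-1, 0, -3, 0, 0],
  [-1, 0, -3, -40, 0],
  [-1, 0, -3, -80, 0],
  [-1, 0, -3, -115, 0],
])

```text
clock: 10.25
position: [621.7, 77.1, 201.5]
ee_rot: [-0.027, 1.0, 0.0, 0.001]
contact_force: [1.3, -0.1, -0.4]
gripper_width: 85.4
grasp_force: 0.0
```

```bash
python3 -c "
from h import *
go((330,430,200,92),(330,430,60,92))"
```

```text
t 10.25 pos [621.7  77.1 201.5] toolY 93.1 j1,6 [ 0.38 -1.9 ] w 85.4 F [ 1.3 -0.1 -0.4]
[272.1 368.2   1.2] roll 1.1
[272.3 368.2 141.2] roll 1.1
```

drive_tool([
  [1, 29, 39, 0, 0],
  [1, 58, 78, 0, 0],
  [1, 87, 117, 0, 0],
  [1, 116, 156, 0, 0],
  [1, 145, 195, 0, 0],
  [1, 174, 234, 0, 0],
  [1, 203, 273, 0, 0],
  [1, 232, 312, 0, 0],
  [1, 260, 350, 0, 1],
  [1, 272, 368, 0, 1],
  [1, 272, 368, 0, 1],
])

```text
clock: 11.35
position: [327.8, 432.2, 199.5]
ee_rot: [-0.021, 1.0, 0.001, 0.0]
contact_force: [0.3, 0.2, 0.4]
gripper_width: 0.3
grasp_force: 0.0
```

```bash
python3 - <<'E'
from h import *
go((330,430,30,92))
t=arm.get_image("top");s=arm.get_image("scene"); cv2.imwrite("pics/top1.png",t);cv2.imwrite("pics/scene1.png",s)
a=cv2.resize(t[110:245,90:410],None,fx=2.5,fy=2.5,interpolation=3)
b=cv2.resize(s[160:310,130:340],None,fx=1.75,fy=1.75)
b=cv2.copyMakeBorder(b,0,0,0,a.shape[1]-b.shape[1],0)
cv2.imwrite("pics/c8.png",np.vstack([a,b]))
E
```

```text
t 11.35 pos [327.8 432.2 199.5] toolY 92.4 j1,6 [ 1.22 -2.75] w 0.3 F [0.3 0.2 0.4]
[ -2.1  -2.5 169.5] roll 0.4
```

View pics/c8.png

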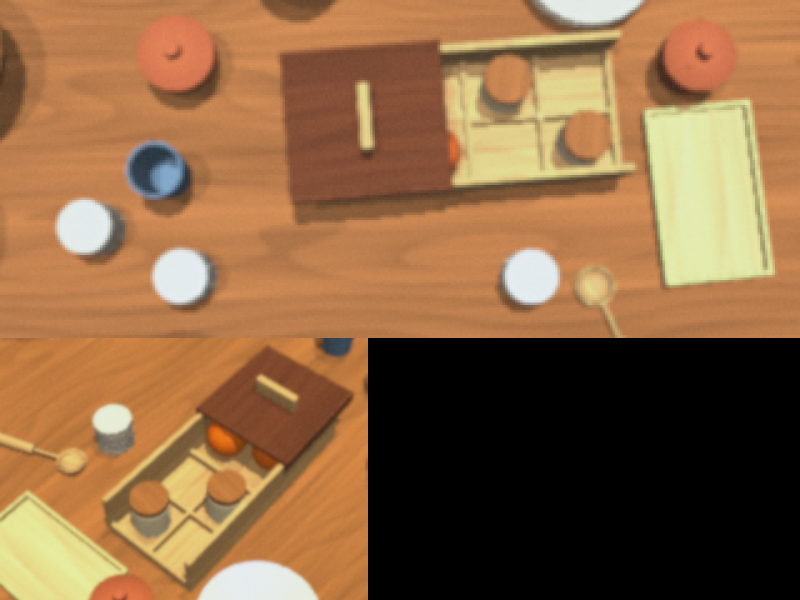

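The cover is open. Jars stand in cell3 (lid at about (507,80) in the crop) and cell0 (587,135). Tins are at crop (86,227), (182,276) and (531,277), unmoved. I'll measure the lids and approach the table for a touch.

```bash
python3 - <<'E'
from h import *
C=np.array([623.9,-56]);a=.051;Rb=np.array([[np.cos(a),-np.sin(a)],[np.sin(a),np.cos(a)]])
ctr={}
for n in("top","scene"):
    im=cv2.imread(f"pics/{n}1.png"); hsv=cv2.cvtColor(im,cv2.COLOR_BGR2HSV).astype(int);H,S,V=[hsv[...,i] for i in range(3)]
    g={"top":[(293,142),(325,164)],"scene":[(259,277-338+160+0),]}[n]
    px=np.array([(.4+507/2.5+90,110+80/2.5),(90+587/2.5,110+135/2.5)]) if n=="top" else np.array([(130+227/1.75,160+148/1.75),(130+149/1.75,160+160/1.75)])
    print(n,[hsv[int(p[1]),int(p[0])].tolist() for p in px])
    for i,p in enumerate(px):
        m=((H<17)&(S>110)&(V>100)).astype(np.uint8); w=np.zeros_like(m); cv2.circle(w,(int(p[0]),int(p[1])),15,1,-1)
        c=max(blobs(cv2.morphologyEx(m*w,cv2.MORPH_OPEN,np.ones((3,3))),20),key=cv2.contourArea); e=cv2.fitEllipse(c)
        print(i,cv2.contourArea(c),np.round(e[0],1),np.round(e[1],1),cv2.minAreaRect(c)[:2],plane(n,[e[0]],78)[0].round(1)); ctr[n,i]=e[0]
for i in(0,1): print(tri(ctr["top",i],ctr["scene",i]))
for k,v in dict(c0=(-41,-142),c1=(-41,-48),c2=(41,-142),c3=(41,-48)).items(): print(k,C+Rb@v)
E
```

```text
top [[14, 152, 200], [13, 151, 198]]
0 312.5 [292.8 140.8] [19.7 20.5] ((292.5, 141.0), (20.0, 19.0)) [ 669.3 -103.    78. ]
1 279.0 [324.8 163.7] [18.6 19.3] ((324.5, 164.0), (18.0, 19.0)) [ 594.9 -199.4   78. ]
scene [[14, 170, 198], [14, 173, 196]]
0 350.5 [259.  244.6] [20.1 22.5] ((259.0, 245.0), (20.0, 22.0)) [ 672.7 -104.5   78. ]
1 386.5 [214.1 250.8] [21.3 23.4] ((214.0, 250.5), (21.0, 24.0)) [ 599.3 -200.9   78. ]
(array([ 670.57640792, -102.97845034,   74.25616029]), np.float64(1.263685319679921))
(array([ 596.213694  , -199.69784227,   73.48967063]), np.float64(1.7320566635540717))
c0 [ 590.19216995 -199.90546269]
c1 [ 585.40024787 -106.0276832 ]
c2 [ 672.08555206 -195.72527535]
c3 [ 667.29362999 -101.84749586]
```

drive_tool([
  [1, -2, -2, 45, 0],
  [1, -2, -2, 90, 0],
  [1, -2, -2, 135, 0],
  [1, -2, -2, 170, 0],
  [1, -2, -2, 185, 0],
  [1, -2, -2, 189, 0],
  [1, -2, -2, 193, 0],
  [1, -2, -2, 195, 0],
])

```text
clock: 12.25
position: [332.5, 427.9, 5.5]
ee_rot: [-0.018, 1.0, 0.001, 0.0]
contact_force: [0.1, 0.4, 0.3]
gripper_width: -0.4
grasp_force: 0.0
```

drive_tool([
  [1, 0, 0, 3, 0],
  [1, 0, 0, 6, 0],
  [1, 0, 0, 9, 0],
  [1, 0, 0, 9, 0],
])

```text
clock: 12.65
position: [331.6, 427.3, -4.5]
ee_rot: [-0.018, 1.0, -0.0, -0.0]
contact_force: [-0.0, -0.2, 0.5]
gripper_width: 0.1
grasp_force: 0.0
```

drive_tool([
  [1, 0, 0, 3, 0],
  [1, 0, 0, 6, 0],
  [1, 0, 0, 8, 0],
  [1, 0, 0, 8, 0],
])

```text
clock: 13.05
position: [331.6, 427.2, -12.7]
ee_rot: [-0.018, 1.0, -0.0, -0.0]
contact_force: [-0.3, -0.4, 0.6]
gripper_width: -0.0
grasp_force: 0.0
```

Confirmed: the reported z is below the true tip height. I'll continue gently.

drive_tool([
  [1, 0, 0, 2, 0],
  [1, 0, 0, 4, 0],
  [1, 0, 0, 4, 0],
])

```text
clock: 13.35
position: [331.6, 427.2, -16.6]
ee_rot: [-0.018, 1.0, -0.0, -0.0]
contact_force: [0.1, -0.1, -0.1]
gripper_width: -0.2
grasp_force: 0.0
```

drive_tool([
  [1, 0, 0, 2, 0],
  [1, 0, 0, 3, 0],
  [1, 0, 0, 3, 0],
])

```text
clock: 13.65
position: [331.6, 427.3, -19.4]
ee_rot: [-0.018, 1.0, -0.0, -0.0]
contact_force: [0.3, 1.3, 0.2]
gripper_width: -0.3
grasp_force: 0.0
```

drive_tool([
  [1, 0, 0, 2, 0],
  [1, 0, 0, 2, 0],
])

```text
clock: 13.85
position: [331.6, 427.3, -21.5]
ee_rot: [-0.018, 1.0, -0.0, -0.0]
contact_force: [0.0, -0.3, -0.2]
gripper_width: 0.0
grasp_force: 0.0
```

drive_tool([
  [1, 0, 0, 2, 0],
  [1, 0, 0, 2, 0],
])

```text
clock: 14.05
position: [331.7, 427.5, -23.4]
ee_rot: [-0.018, 1.0, 0.0, 0.0]
contact_force: [-0.1, 0.4, 0.8]
gripper_width: 0.1
grasp_force: 0.0
```

drive_tool([
  [1, 0, 0, 1.5, 0],
  [1, 0, 0, 1.5, 0],
])

```text
clock: 14.25
position: [331.8, 427.6, -23.5]
ee_rot: [-0.019, 1.0, 0.0, 0.0]
contact_force: [-1.2, -1.9, 9.5]
gripper_width: -0.2
grasp_force: 4.6
```

drive_tool([
  [1, 0, 0, 1.5, 0],
  [1, 0, 0, 1.5, 0],
])

```text
clock: 14.45
position: [331.8, 427.6, -23.6]
ee_rot: [-0.019, 1.0, 0.0, 0.0]
contact_force: [-5.3, -4.2, 19.7]
gripper_width: -0.1
grasp_force: 9.6
```

Contact came at reading z=-23.5, so the true shut-tip height is the reading plus 23.5 mm. Next I go to the jar in cell0.

drive_tool([
  [-1, 0, 0, -40, 0],
  [-1, 0, 0, -90, 0],
  [-1, 0, 0, -140, 0],
  [-1, 0, 0, -180, 0],
  [-1, 0, 0, -180, 0],
])

```text
clock: 14.95
position: [333.7, 431.1, 160.6]
ee_rot: [-0.019, 1.0, 0.006, 0.003]
contact_force: [-0.5, 0.9, -0.7]
gripper_width: 72.2
grasp_force: 0.0
```

```bash
python3 -c "
from h import *
go((465,110,155,93),(597,-200,150,93))"
```

```text
t 14.95 pos [333.7 431.1 160.6] toolY 92.2 j1,6 [ 1.21 -2.74] w 72.2 F [-0.5  0.9 -0.7]
[-119.1 -325.8    2.4] roll -0.8
[-239.3 -640.6    4.4] roll -0.8
```

drive_tool([
  [-1, -16, -43, -2, 0],
  [-1, -32, -86, -4, 0],
  [-1, -48, -129, -4, 0],
  [-1, -64, -172, -4, 0],
  [-1, -80, -215, -4, 0],
  [-1, -96, -258, -4, 0],
  [-1, -112, -301, -4, 0],
  [-1, -128, -344, -4, -0.8],
  [-1, -144, -387, 0, -0.8],
  [-1, -160, -430, 0, -0.8],
  [-1, -176, -473, 0, -0.8],
  [-1, -192, -516, 0, -0.8],
])

```text
clock: 16.15
position: [542.4, -83.1, 152.8]
ee_rot: [-0.025, 1.0, 0.0, -0.001]
contact_force: [1.2, 0.6, 0.2]
gripper_width: 85.2
grasp_force: 0.0
```

```bash
python3 -c "
from h import *
go((597,-200,150,93))"
```

```text
t 16.15 pos [542.4 -83.1 152.8] toolY 92.9 j1,6 [ 0.14 -1.66] w 85.2 F [1.2 0.6 0.2]
[ -48.7 -119.5    2.7] roll -0.1
```

drive_tool([
  [-1, -16, -40, 0, 0],
  [-1, -32, -80, 0, 0],
  [-1, -49, -119, 2, 0],
  [-1, -49, -119, 2, 0],
  [-1, -49, -119, 2, 0],
])

```text
clock: 16.65
position: [596.6, -198.4, 149.9]
ee_rot: [-0.024, 1.0, 0.0, -0.001]
contact_force: [-0.2, -0.5, -0.6]
gripper_width: 85.7
grasp_force: 0.0
```

```bash
python3 -c "
from h import *
go((597,-200,2,93))"
```

```text
t 16.65 pos [ 596.6 -198.4  149.9] toolY 92.8 j1,6 [-0.06 -1.46] w 85.7 F [-0.2 -0.5 -0.6]
[ -0.8  -1.8 147.9] roll -0.2
```

drive_tool([
  [-1, -1, -2, 40, 0],
  [-1, -1, -2, 80, 0],
  [-1, -1, -2, 100, 0],
  [-1, -1, -2, 108, 0],
  [-1, -1, -2, 116, 0],
  [-1, -1, -2, 124, 0],
  [-1, -1, -2, 132, 0],
  [-1, -1, -2, 140, 0],
  [-1, -1, -2, 148, 0],
  [-1, -1, -2, 148, 0],
])

```text
clock: 17.65
position: [597.6, -199.4, 2.4]
ee_rot: [-0.025, 1.0, 0.0, -0.001]
contact_force: [0.3, -0.1, 0.3]
gripper_width: 85.3
grasp_force: 0.0
```

drive_tool([
  [-0.7, 0, 0, 0, 0],
  [-0.4, 0, 0, 0, 0],
  [0, 0, 0, 0, 0],
  [0, 0, 0, 0, 0],
  [0, 0, 0, 0, 0],
  [0, 0, 0, 0, 0],
])

```text
clock: 18.25
position: [599.0, -199.6, 4.4]
ee_rot: [-0.025, 1.0, -0.0, 0.001]
contact_force: [-0.4, 1.4, 3.5]
gripper_width: 60.4
grasp_force: 65.2
```

drive_tool([
  [0, 0, 0, -10, 0],
  [0, 0, 0, -25, 0],
  [0, 0, 0, -50, 0],
  [0, 0, 0, -80, 0],
  [0, 0, 0, -110, 0],
  [0, 0, 0, -140, 0],
  [0, 0, 0, -140, 0],
])

```text
clock: 18.95
position: [600.9, -200.2, 148.6]
ee_rot: [-0.026, 1.0, -0.001, 0.004]
contact_force: [0.4, 0.2, -2.4]
gripper_width: 61.0
grasp_force: 65.6
```

```bash
python3 -c "
from h import *
go((578,-362,145,94),(578,-362,4.5,94))"
```

```text
t 18.95 pos [ 600.9 -200.2  148.6] toolY 92.9 j1,6 [-0.07 -1.45] w 61.0 F [ 0.4  0.2 -2.4]
[  31.2 -160.4    3.7] roll -1.1
[  32.4 -160.1  144.2] roll -1.1
```

drive_tool([
  [0, 7, -35, 2, 0],
  [0, 14, -70, 3, 0],
  [0, 21, -105, 4, 0],
  [0, 28, -140, 4, -1],
  [0, 31, -160, 4, -1],
  [0, 31, -160, 4, -1],
  [0, 31, -160, 4, -1],
])

```text
clock: 19.65
position: [574.3, -360.7, 137.6]
ee_rot: [-0.033, 0.999, 0.001, -0.002]
contact_force: [0.0, -0.7, -3.3]
gripper_width: 60.8
grasp_force: 66.1
```

```bash
python3 -c "
from h import *
go((578,-362,4.5,94))"
```

```text
t 19.65 pos [ 574.3 -360.7  137.6] toolY 93.8 j1,6 [-0.32 -1.18] w 60.8 F [ 0.  -0.7 -3.3]
[ -4.   -1.9 133.1] roll -0.2
```

drive_tool([
  [0, -4, -2, 40, 0],
  [0, -4, -2, 80, 0],
  [0, -4, -2, 105, 0],
  [0, -4, -2, 118, 0],
  [0, -4, -2, 124, 0],
  [0, -4, -2, 124, 0],
])

```text
clock: 20.25
position: [580.1, -362.2, 15.7]
ee_rot: [-0.034, 0.999, -0.0, -0.0]
contact_force: [-0.8, 0.4, -1.9]
gripper_width: 60.6
grasp_force: 66.1
```

drive_tool([
  [0, 0, 0, 2, 0],
  [0, 0, 0, 4, 0],
  [0, 0, 0, 6, 0],
  [0, 0, 0, 6, 0],
])

```text
clock: 20.65
position: [579.7, -362.6, 10.0]
ee_rot: [-0.034, 0.999, -0.0, 0.0]
contact_force: [-0.3, -0.6, -3.4]
gripper_width: 61.0
grasp_force: 66.1
```

drive_tool([
  [0, 0, 0, 2, 0],
  [0, 0, 0, 4, 0],
  [0, 0, 0, 4, 0],
])

```text
clock: 20.95
position: [579.4, -362.5, 5.2]
ee_rot: [-0.034, 0.999, 0.0, -0.0]
contact_force: [0.9, -0.4, -3.0]
gripper_width: 61.1
grasp_force: 66.1
```

drive_tool([
  [0, 0, 0, 1.5, 0],
  [0, 0, 0, 1.5, 0],
])

```text
clock: 21.15
position: [579.9, -362.7, 4.5]
ee_rot: [-0.034, 0.999, -0.0, 0.0]
contact_force: [-0.2, -0.3, -1.3]
gripper_width: 60.6
grasp_force: 66.3
```

drive_tool([
  [0, 0, 0, 1, 0],
  [0, 0, 0, 1, 0],
  [-0.6, 0, 0, 1, 0],
  [-0.8, 0, 0, 1, 0],
  [-1, 0, 0, 1, 0],
  [-1, 0, 0, 1, 0],
  [-1, 0, 0, -20, 0],
  [-1, 0, 0, -60, 0],
  [-1, 0, 0, -105, 0],
  [-1, 0, 0, -145, 0],
  [-1, 0, 0, -145, 0],
])

```text
clock: 22.25
position: [583.5, -364.7, 157.4]
ee_rot: [-0.035, 0.999, -0.004, 0.006]
contact_force: [-0.1, -0.1, 0.2]
gripper_width: 85.4
grasp_force: 0.0
```

```bash
python3 -c "
from h import *
go((670,-103.5,150,93))"
```

```text
t 22.25 pos [ 583.5 -364.7  157.4] toolY 94.0 j1,6 [-0.32 -1.18] w 85.4 F [-0.1 -0.1  0.2]
[-104.3  254.7    6.7] roll 1.0
```

drive_tool([
  [-1, -17, 42, 2, 0],
  [-1, -34, 84, 3, 1],
  [-1, -51, 126, 4, 1],
  [-1, -68, 168, 4, 1],
  [-1, -86, 210, 4, 1],
  [-1, -104, 255, 4, 1],
  [-1, -104, 255, 4, 1],
  [-1, -104, 255, 4, 1],
])

```text
clock: 23.05
position: [666.2, -99.8, 144.5]
ee_rot: [-0.026, 1.0, 0.0, -0.0]
contact_force: [-0.1, -0.4, -0.0]
gripper_width: 85.4
grasp_force: 0.0
```

```bash
python3 -c "
from h import *
go((670,-103.5,3,93))"
```

```text
t 23.05 pos [666.2 -99.8 144.5] toolY 93.0 j1,6 [ 0.09 -1.61] w 85.4 F [-0.1 -0.4 -0. ]
[ -3.7  -3.9 141.5] roll 0.0
```

drive_tool([
  [-1, -4, -4, 30, 0],
  [-1, -4, -4, 70, 0],
  [-1, -4, -4, 93, 0],
  [-1, -4, -4, 101, 0],
  [-1, -4, -4, 109, 0],
  [-1, -4, -4, 117, 0],
  [-1, -4, -4, 125, 0],
  [-1, -4, -4, 133, 0],
  [-1, -4, -4, 141, 0],
  [-1, -4, -4, 141, 0],
])

```text
clock: 24.05
position: [669.4, -104.8, 2.8]
ee_rot: [-0.025, 1.0, 0.0, -0.001]
contact_force: [0.4, -0.1, -0.1]
gripper_width: 85.3
grasp_force: 0.0
```

drive_tool([
  [-0.7, 0, 0, 0, 0],
  [-0.4, 0, 0, 0, 0],
  [0, 0, 0, 0, 0],
  [0, 0, 0, 0, 0],
  [0, 0, 0, 0, 0],
  [0, 0, 0, 0, 0],
])

```text
clock: 24.65
position: [671.1, -104.8, 5.1]
ee_rot: [-0.025, 1.0, -0.0, 0.001]
contact_force: [-0.7, 2.0, 3.6]
gripper_width: 61.0
grasp_force: 65.3
```

drive_tool([
  [0, 0, 0, -10, 0],
  [0, 0, 0, -25, 0],
  [0, 0, 0, -50, 0],
  [0, 0, 0, -80, 0],
  [0, 0, 0, -110, 0],
  [0, 0, 0, -140, 0],
  [0, 0, 0, -140, 0],
])

```text
clock: 25.35
position: [673.3, -105.5, 150.8]
ee_rot: [-0.026, 1.0, -0.001, 0.005]
contact_force: [-0.2, 0.1, -0.5]
gripper_width: 61.2
grasp_force: 65.5
```

```bash
python3 -c "
from h import *
go((474,-370,145,94),(590,-260,145,93))"
```

```text
t 25.35 pos [ 673.3 -105.5  150.8] toolY 92.9 j1,6 [ 0.08 -1.6 ] w 61.2 F [-0.2  0.1 -0.5]
[ 212.6 -254.     3.9] roll -1.1
[  91.2 -150.     5.1] roll -0.1
```

drive_tool([
  [0, 26, -31, 0, 0],
  [0, 52, -62, 0, 0],
  [0, 78, -93, 0, 0],
  [0, 104, -124, 0, 0],
  [0, 130, -155, 2, -1],
  [0, 156, -186, 3, -1],
  [0, 182, -217, 4, -1],
  [0, 205, -245, 4, -1],
  [0, 212, -254, 4, -1],
  [0, 212, -254, 4, -1],
  [0, 212, -254, 4, -1],
])

```text
clock: 26.45
position: [471.5, -368.9, 140.0]
ee_rot: [-0.034, 0.999, 0.0, -0.0]
contact_force: [0.3, 0.1, -1.9]
gripper_width: 61.0
grasp_force: 65.7
```

```bash
python3 -c "
from h import *
go((474,-370,10,94))"
```

```text
t 26.45 pos [ 471.5 -368.9  140. ] toolY 93.9 j1,6 [-0.39 -1.11] w 61.0 F [ 0.3  0.1 -1.9]
[ -2.4  -1.3 130. ] roll -0.1
```

drive_tool([
  [0, -2, -1, 40, 0],
  [0, -2, -1, 80, 0],
  [0, -2, -1, 110, 0],
  [0, -2, -1, 122, 0],
  [0, -2, -1, 130, 0],
  [0, -2, -1, 130, 0],
  [0, -2, -1, 132, 0],
  [0, -2, -1, 134, 0],
  [0, -2, -1, 134, 0],
])

```text
clock: 27.35
position: [474.0, -370.4, 7.1]
ee_rot: [-0.034, 0.999, -0.0, 0.001]
contact_force: [-1.0, 1.0, -2.1]
gripper_width: 61.2
grasp_force: 65.7
```

drive_tool([
  [0, 0, 0, 1.5, 0],
  [0, 0, 0, 1.5, 0],
])

```text
clock: 27.55
position: [473.7, -370.3, 5.0]
ee_rot: [-0.034, 0.999, -0.0, 0.0]
contact_force: [-0.1, 0.1, -1.3]
gripper_width: 60.7
grasp_force: 65.7
```

drive_tool([
  [0, 0, 0, 1, 0],
  [0, 0, 0, 1, 0],
  [-0.6, 0, 0, 1, 0],
  [-0.8, 0, 0, 1, 0],
  [-1, 0, 0, 1, 0],
  [-1, 0, 0, 1, 0],
  [-1, 0, 0, -20, 0],
  [-1, 0, 0, -60, 0],
  [-1, 0, 0, -105, 0],
  [-1, 0, 0, -125, 0],
  [-1, 0, 0, -125, 0],
])

```text
clock: 28.65
position: [475.8, -371.4, 134.0]
ee_rot: [-0.034, 0.999, -0.002, 0.004]
contact_force: [-0.5, -0.0, 0.4]
gripper_width: 85.4
grasp_force: 0.0
```

```bash
python3 - <<'E'
from h import *
t=arm.get_image("top");s=arm.get_image("scene"); cv2.imwrite("pics/top2.png",t);cv2.imwrite("pics/scene2.png",s)
def tins(n,im):
    hsv=cv2.cvtColor(im,cv2.COLOR_BGR2HSV).astype(int)
    for c in blobs((hsv[...,1]<60)&(hsv[...,2]>130),120,500):
        e=cv2.minAreaRect(c); p=plane(n,[e[0]],60)[0]
        if 350<p[0]<650 and -300<p[1]<500: print(n,np.round(e[0],1),cv2.contourArea(c),p.round(1))
tins("top",t);tins("scene",s)
go((423,-124,130,93))
E
```

```text
top [302.  220.5] 366.5 [ 422.1 -124.7   60. ]
top [162. 220.] 378.5 [435.3 307.8  60. ]
top [123.5 200.5] 364.5 [498.7 426.6  60. ]
scene [194. 206.] 258.5 [ 427.9 -124.8   60. ]
scene [289.2 140.1] 180.0 [441.2 304.9  60. ]
scene [323.8 132.4] 158.5 [504.9 424.1  60. ]
t 28.75 pos [ 473.3 -369.9  129.7] toolY 93.9 j1,6 [-0.39 -1.11] w 85.7 F [ 0.7 -0.2 -0.6]
[ 3.360e+01  2.488e+02 -2.000e-01] roll 0.9
```

drive_tool([
  [-1, 6, 42, 0, 0],
  [-1, 12, 84, 0, 0.9],
  [-1, 18, 126, 0, 0.9],
  [-1, 24, 168, 0, 0.9],
  [-1, 30, 210, 0, 0.9],
  [-1, 33, 245, 0, 0.9],
  [-1, 33, 249, 0, 0.9],
  [-1, 33, 249, 0, 0.9],
])

```text
clock: 29.55
position: [423.0, -123.3, 128.8]
ee_rot: [-0.027, 1.0, -0.0, -0.001]
contact_force: [0.1, 0.7, 0.2]
gripper_width: 85.3
grasp_force: 0.0
```

```bash
python3 -c "
from h import *
go((423.5,-124.5,-3,93))"
```

```text
t 29.55 pos [ 423.  -123.3  128.8] toolY 93.1 j1,6 [ 0.09 -1.6 ] w 85.3 F [0.1 0.7 0.2]
[ -0.7  -1.3 131.8] roll 0.1
```

drive_tool([
  [-1, -1, -1, 40, 0],
  [-1, -1, -1, 80, 0],
  [-1, -1, -1, 92, 0],
  [-1, -1, -1, 104, 0],
  [-1, -1, -1, 114, 0],
  [-1, -1, -1, 124, 0],
  [-1, -1, -1, 132, 0],
  [-1, -1, -1, 132, 0],
])

```text
clock: 30.35
position: [424.0, -125.2, -3.3]
ee_rot: [-0.026, 1.0, -0.0, -0.001]
contact_force: [0.4, 0.8, -0.5]
gripper_width: 85.3
grasp_force: 0.0
```

drive_tool([
  [-0.7, 0, 0, 0, 0],
  [-0.4, 0, 0, 0, 0],
  [0, 0, 0, 0, 0],
  [0, 0, 0, 0, 0],
  [0, 0, 0, 0, 0],
])

```text
clock: 30.85
position: [425.4, -124.9, -1.5]
ee_rot: [-0.026, 1.0, -0.0, 0.001]
contact_force: [-0.7, -0.3, 5.4]
gripper_width: 64.8
grasp_force: 66.3
```

drive_tool([
  [0, 0, 0, -10, 0],
  [0, 0, 0, -40, 0],
  [0, 0, 0, -80, 0],
  [0, 0, 0, -115, 0],
  [0, 0, 0, -135, 0],
  [0, 0, 0, -135, 0],
])

```text
clock: 31.45
position: [426.6, -124.8, 135.9]
ee_rot: [-0.026, 1.0, 0.0, 0.004]
contact_force: [0.3, -0.4, -2.6]
gripper_width: 65.0
grasp_force: 67.0
```

```bash
python3 -c "
from h import *
go((590.5,-200,138,93))"
```

```text
t 31.45 pos [ 426.6 -124.8  135.9] toolY 93.0 j1,6 [ 0.08 -1.6 ] w 65.0 F [ 0.3 -0.4 -2.6]
[-159.7  -83.7   -0.9] roll 0.0
```

drive_tool([
  [0, -40, -21, 0, 0],
  [0, -80, -42, 0, 0],
  [0, -120, -63, 0, 0],
  [0, -150, -78, 0, 0],
  [0, -160, -84, 0, 0],
  [0, -160, -84, 0, 0],
  [0, -160, -84, 0, 0],
])

```text
clock: 32.15
position: [587.1, -199.9, 131.1]
ee_rot: [-0.026, 1.0, 0.001, -0.002]
contact_force: [0.5, -0.8, -2.3]
gripper_width: 64.9
grasp_force: 67.2
```

```bash
python3 -c "
from h import *
go((590.5,-200,12,93))"
```

```text
t 32.15 pos [ 587.1 -199.9  131.1] toolY 93.0 j1,6 [-0.07 -1.45] w 64.9 F [ 0.5 -0.8 -2.3]
[ -3.9  -0.4 119.1] roll -0.0
```

drive_tool([
  [0, -5, 0, 20, 0],
  [0, -5, 0, 45, 0],
  [0, -5, 0, 65, 0],
  [0, -5, 0, 85, 0],
  [0, -5, 0, 90, 0],
  [0, -5, 0, 90, 0],
])

```text
clock: 32.75
position: [592.6, -199.6, 42.4]
ee_rot: [-0.026, 1.0, 0.0, -0.001]
contact_force: [0.3, -0.2, -1.7]
gripper_width: 64.5
grasp_force: 67.2
```

```bash
python3 -c "
from h import *
go((592,-200,12,93))
t=arm.get_image('top');s=arm.get_image('scene')
a=cv2.resize(t[120:200,250:350],(400,320),interpolation=3);b=cv2.resize(s[200:300,170:290],(384,320),interpolation=3)
cv2.imwrite('pics/c9.png',np.hstack([a,b]))"
```

```text
t 32.75 pos [ 592.6 -199.6   42.4] toolY 93.0 j1,6 [-0.07 -1.45] w 64.5 F [ 0.3 -0.2 -1.7]
[ 0.5 -0.3 30.4] roll 0.0
```

View pics/c9.png

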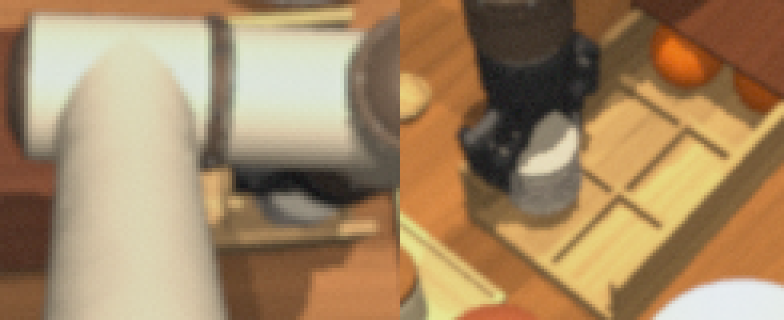

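The right half shows the tin at about (547,170), held level above cell0 and clear of the walls. I'll lower it.

drive_tool([
  [0, 0, 0, 10, 0],
  [0, 0, 0, 20, 0],
  [0, 0, 0, 28, 0],
  [0, 0, 0, 32, 0],
  [0, 0, 0, 35, 0],
  [0, 0, 0, 35, 0],
])

```text
clock: 33.45
position: [593.6, -200.2, 7.1]
ee_rot: [-0.026, 1.0, 0.0, -0.0]
contact_force: [0.0, 0.8, -1.9]
gripper_width: 64.6
grasp_force: 67.2
```

drive_tool([
  [0, 0, 0, 1.5, 0],
  [0, 0, 0, 3, 0],
  [0, 0, 0, 3, 0],
])

```text
clock: 33.75
position: [593.9, -200.2, 4.7]
ee_rot: [-0.026, 1.0, 0.0, 0.0]
contact_force: [0.1, -0.8, -2.5]
gripper_width: 64.7
grasp_force: 67.2
```

drive_tool([
  [0, 0, 0, 1.5, 0],
  [0, 0, 0, 1.5, 0],
  [-0.6, 0, 0, 1.5, 0],
  [-0.75, 0, 0, 1.5, 0],
  [-0.8, 0, 0, 1.5, 0],
  [-0.8, 0, 0, -20, 0],
  [-0.8, 0, 0, -65, 0],
  [-0.8, 0, 0, -110, 0],
  [-1, 0, 0, -145, 0],
  [-1, 0, 0, -145, 0],
])

```text
clock: 34.75
position: [597.7, -201.1, 156.5]
ee_rot: [-0.027, 1.0, -0.002, 0.006]
contact_force: [-0.0, -0.2, 0.2]
gripper_width: 84.9
grasp_force: 0.0
```

```bash
python3 -c "
from h import *
go((515,50,150,93),(435.5,308,150,93))"
```

```text
t 34.75 pos [ 597.7 -201.1  156.5] toolY 93.1 j1,6 [-0.07 -1.45] w 84.9 F [-0.  -0.2  0.2]
[ 69.3 255.2   4.7] roll 0.1
[134.9 517.    3. ] roll 0.1
```

drive_tool([
  [-1, 12, 47, 0, 0],
  [-1, 24, 94, 0, 0],
  [-1, 36, 141, 0, 0],
  [-1, 48, 188, 0, 0],
  [-1, 60, 235, 0, 0],
  [-1, 72, 282, 0, 0],
  [-1, 84, 329, 0, 0],
  [-1, 97, 376, 0, 0],
  [-1, 110, 423, 0, 0],
  [-1, 122, 470, 0, 0],
  [-1, 132, 507, 3, 0],
  [-1, 135, 517, 3, 0],
])

```text
clock: 35.95
position: [430.8, 312.0, 145.8]
ee_rot: [-0.028, 1.0, -0.0, -0.0]
contact_force: [0.1, 0.3, -0.1]
gripper_width: 85.7
grasp_force: 0.0
```

```bash
python3 - <<'E'
from h import *
go((436,307.5,130,93))
for n in("top","scene"):
    im=arm.get_image(n); hsv=cv2.cvtColor(im,cv2.COLOR_BGR2HSV).astype(int)
    for c in blobs((hsv[...,1]<60)&(hsv[...,2]>130),60,500):
        e=cv2.minAreaRect(c); p=plane(n,[e[0]],60)[0]
        if 350<p[0]<700 and -300<p[1]<500: print(n,np.round(e[0],1),cv2.contourArea(c),p.round(1))
E
```

```text
t 35.95 pos [430.8 312.  145.8] toolY 93.2 j1,6 [ 0.93 -2.45] w 85.7 F [ 0.1  0.3 -0.1]
[-5.  -4.8 15.8] roll 0.2
top [163.5 228. ] 62.0 [410.6 303.3  60. ]
top [162.  212.5] 83.5 [458.4 307.6  60. ]
top [124.2 196.6] 237.0 [510.9 424.4  60. ]
top [322.3 166.8] 366.5 [ 588.4 -194.7   60. ]
scene [214.3 251.3] 415.0 [ 590.6 -194.2   60. ]
scene [289.  140.4] 178.0 [441.7 303.5  60. ]
scene [324.3 132.4] 162.5 [505.9 425.5  60. ]
```

drive_tool([
  [-1, -5, -5, 40, 0],
  [-1, -5, -5, 85, 0],
  [-1, -5, -5, 105, 0],
  [-1, -5, -5, 117, 0],
  [-1, -5, -5, 129, 0],
  [-1, -5, -5, 139, 0],
  [-1, -5, -5, 149, 0],
  [-1, -5, -5, 149, 0],
])

```text
clock: 36.85
position: [437.0, 303.8, -3.2]
ee_rot: [-0.026, 1.0, -0.001, -0.001]
contact_force: [1.0, -0.9, -0.6]
gripper_width: 85.6
grasp_force: 0.0
```

drive_tool([
  [-0.7, 0, 0, 0, 0],
  [-0.4, 0, 0, 0, 0],
  [0, 0, 0, 0, 0],
  [0, 0, 0, 0, 0],
  [0, 0, 0, 0, 0],
])

```text
clock: 37.35
position: [438.5, 305.8, -0.8]
ee_rot: [-0.027, 1.0, 0.001, 0.001]
contact_force: [-1.1, 1.6, 5.4]
gripper_width: 65.0
grasp_force: 66.7
```

drive_tool([
  [0, 0, 0, -10, 0],
  [0, 0, 0, -40, 0],
  [0, 0, 0, -80, 0],
  [0, 0, 0, -120, 0],
  [0, 0, 0, -145, 0],
  [0, 0, 0, -145, 0],
])

```text
clock: 37.95
position: [438.6, 305.4, 146.8]
ee_rot: [-0.026, 1.0, 0.003, 0.003]
contact_force: [-0.3, -0.3, -2.6]
gripper_width: 64.6
grasp_force: 67.1
```

```bash
python3 -c "
from h import *
go((550,60,158,93),(674,-195.5,145,93))"
```

```text
t 37.95 pos [438.6 305.4 146.8] toolY 93.0 j1,6 [ 0.91 -2.43] w 64.6 F [-0.3 -0.3 -2.6]
[ -98.5 -250.9  -12.1] roll 0.0
[-2.089e+02 -5.126e+02  1.000e-01] roll 0.0
```

drive_tool([
  [0, -18, -44, -10, 0],
  [0, -36, -88, -15, 0],
  [0, -54, -132, -15, 0],
  [0, -72, -176, -15, 0],
  [0, -90, -220, -15, 0],
  [0, -108, -264, -15, 0],
  [0, -126, -308, -15, 0],
  [0, -144, -352, -15, 0],
  [0, -162, -396, -15, 0],
  [0, -180, -440, -10, 0],
  [0, -198, -484, 0, 0],
  [0, -209, -513, 0, 0],
])

```text
clock: 39.15
position: [670.8, -199.6, 137.7]
ee_rot: [-0.025, 1.0, 0.001, -0.004]
contact_force: [-0.5, 0.3, -2.9]
gripper_width: 64.8
grasp_force: 67.6
```

```bash
python3 -c "
from h import *
go((674,-196,45,93))"
```

```text
t 39.15 pos [ 670.8 -199.6  137.7] toolY 92.8 j1,6 [-0.06 -1.46] w 64.8 F [-0.5  0.3 -2.9]
[-4.1  3.2 92.7] roll -0.2
```

drive_tool([
  [0, -4, 2, 10, 0],
  [0, -4, 2, 10, 0],
  [0, -4, 2, 40, 0],
  [0, -4, 2, 70, 0],
  [0, -4, 2, 93, 0],
  [0, -4, 2, 93, 0],
])

```text
clock: 39.75
position: [672.4, -192.7, 44.7]
ee_rot: [-0.026, 1.0, 0.001, -0.005]
contact_force: [-1.6, 0.7, -2.9]
gripper_width: 64.4
grasp_force: 67.6
```

```bash
python3 -c "
from h import *
go((673.5,-195.5,7,93))"
```

```text
t 39.75 pos [ 672.4 -192.7   44.7] toolY 93.0 j1,6 [-0.05 -1.47] w 64.4 F [-1.6  0.7 -2.9]
[-1.3 -3.  37.7] roll 0.0
```

drive_tool([
  [0, -1, -3, 5, 0],
  [0, -1, -3, 15, 0],
  [0, -1, -3, 25, 0],
  [0, -1, -3, 33, 0],
  [0, -1, -3, 37, 0],
  [0, -1, -3, 37, 0],
])

```text
clock: 40.35
position: [677.3, -197.8, 11.8]
ee_rot: [-0.026, 1.0, 0.0, -0.001]
contact_force: [-1.0, 0.1, -2.3]
gripper_width: 64.8
grasp_force: 67.6
```

drive_tool([
  [0, 0, 0, 1.5, 0],
  [0, 0, 0, 3, 0],
  [0, 0, 0, 3, 0],
])

```text
clock: 40.65
position: [677.9, -197.8, 9.8]
ee_rot: [-0.026, 1.0, 0.0, 0.0]
contact_force: [-0.6, -0.5, -1.1]
gripper_width: 64.5
grasp_force: 67.6
```

drive_tool([
  [0, 3.5, 1.5, 0, 0],
  [0, 3.5, 1.5, 0, 0],
  [0, 3.5, 1.5, 0, 0],
])

```text
clock: 40.95
position: [674.3, -196.5, 10.0]
ee_rot: [-0.026, 1.0, -0.0, 0.0]
contact_force: [0.2, 0.4, -2.5]
gripper_width: 64.7
grasp_force: 67.6
```

```bash
python3 -c "
from h import *
go((673.5,-195.5,4,93))"
```

```text
t 40.95 pos [ 674.3 -196.5   10. ] toolY 93.0 j1,6 [-0.05 -1.46] w 64.7 F [ 0.2  0.4 -2.5]
[0.7 1.  6. ] roll 0.0
```

drive_tool([
  [0, 0, 1, 2, 0],
  [0, 0, 1, 3.5, 0],
  [0, 0, 1, 4.5, 0],
  [0, 0, 1, 4.5, 0],
])

```text
clock: 41.35
position: [674.2, -195.4, 5.4]
ee_rot: [-0.026, 1.0, 0.0, -0.0]
contact_force: [-0.7, 0.5, 0.2]
gripper_width: 65.0
grasp_force: 68.0
```

drive_tool([
  [0, 0, 0, 1.5, 0],
  [0, 0, 0, 1.5, 0],
])

```text
clock: 41.55
position: [674.2, -195.5, 5.4]
ee_rot: [-0.026, 1.0, -0.0, 0.0]
contact_force: [-3.5, 1.1, 5.3]
gripper_width: 64.6
grasp_force: 68.5
```

Touched down at 5.4. Release.

drive_tool([
  [-0.6, 0, 0, 0, 0],
  [-0.75, 0, 0, 0, 0],
  [-0.8, 0, 0, 0, 0],
  [-0.8, 0, 0, -20, 0],
  [-0.8, 0, 0, -65, 0],
  [-0.8, 0, 0, -110, 0],
  [-1, 0, 0, -150, 0],
  [-1, 0, 0, -150, 0],
  [-1, 0, 0, -150, 0],
])

```text
clock: 42.45
position: [674.8, -195.5, 155.0]
ee_rot: [-0.026, 1.0, 0.0, 0.001]
contact_force: [0.0, 0.4, -0.7]
gripper_width: 85.1
grasp_force: 0.0
```

```bash
python3 - <<'E'
from h import *
go((545,200,165,93),(500,427,150,95))
for n in("top","scene"):
    im=arm.get_image(n); hsv=cv2.cvtColor(im,cv2.COLOR_BGR2HSV).astype(int)
    for c in blobs((hsv[...,1]<60)&(hsv[...,2]>130),60,500):
        e=cv2.minAreaRect(c); p=plane(n,[e[0]],60)[0]
        if 350<p[0]<700 and -300<p[1]<500: print(n,np.round(e[0],1),cv2.contourArea(c),p.round(1))
E
```

```text
t 42.45 pos [ 674.8 -195.5  155. ] toolY 93.0 j1,6 [-0.05 -1.47] w 85.1 F [ 0.   0.4 -0.7]
[109.  401.7 -10.3] roll -0.0
[142.2 630.7   4.6] roll -2.0
top [123.5 200.5] 362.5 [498.7 426.6  60. ]
top [324.  166.5] 318.5 [ 589.1 -200.3   60. ]
top [321. 140.] 315.0 [ 673.8 -194.4   60. ]
scene [235.5 269.5] 404.0 [ 673.1 -195.5   60. ]
scene [210.6 255.3] 187.0 [ 593.1 -210.    60. ]
scene [323.8 132.4] 161.0 [504.9 424.1  60. ]
```

drive_tool([
  [-1, 10, 45, -5, 0],
  [-1, 20, 90, -10, 0],
  [-1, 30, 135, -10, 0],
  [-1, 41, 180, -10, 0],
  [-1, 51, 225, -10, 0],
  [-1, 61, 270, -10, 0],
  [-1, 71, 315, -10, 0],
  [-1, 81, 360, -10, 0],
  [-1, 91, 405, -10, 0],
  [-1, 101, 450, -10, 0],
  [-1, 112, 495, -10, 0],
  [-1, 122, 540, -10, 0],
])

```text
clock: 43.75
position: [522.7, 338.5, 161.7]
ee_rot: [-0.026, 1.0, -0.001, -0.001]
contact_force: [1.1, 0.4, 0.0]
gripper_width: 85.1
grasp_force: 0.0
```

```bash
python3 -c "
from h import *
go((500.5,426.5,145,93))"
```

```text
t 43.75 pos [522.7 338.5 161.7] toolY 93.0 j1,6 [ 0.83 -2.35] w 85.1 F [1.1 0.4 0. ]
[17.5 89.1 16.5] roll -0.0
```

drive_tool([
  [-1, 9, 40, 8, 0],
  [-1, 15, 75, 12, 0],
  [-1, 17, 88, 15, 0],
  [-1, 17, 88, 15, 0],
  [-1, 17, 88, 15, 0],
])

```text
clock: 44.25
position: [502.4, 423.3, 147.5]
ee_rot: [-0.026, 1.0, -0.001, -0.001]
contact_force: [1.0, -0.1, 0.6]
gripper_width: 85.6
grasp_force: 0.0
```

```bash
python3 -c "
from h import *
go((500.5,426.5,-3,93))
for n in('scene',):
    im=arm.get_image(n); hsv=cv2.cvtColor(im,cv2.COLOR_BGR2HSV).astype(int)
    for c in blobs((hsv[...,1]<60)&(hsv[...,2]>130),60,500):
        e=cv2.minAreaRect(c); p=plane(n,[e[0]],60)[0]
        if 350<p[0]<700 and -300<p[1]<500: print(n,np.round(e[0],1),cv2.contourArea(c),p.round(1))
"
```

```text
t 44.25 pos [502.4 423.3 147.5] toolY 93.0 j1,6 [ 0.95 -2.46] w 85.6 F [ 1.  -0.1  0.6]
[  1.5   3.6 150.5] roll -0.0
scene [231.5 267.6] 469.0 [ 661.3 -198.5   60. ]
scene [214.3 251.4] 419.5 [ 590.9 -194.4   60. ]
scene [324.5 132.8] 150.0 [507.7 424.   60. ]
```

drive_tool([
  [-1, 1, 3, 40, 0],
  [-1, 1, 3, 85, 0],
  [-1, 1, 3, 108, 0],
  [-1, 1, 3, 120, 0],
  [-1, 1, 3, 132, 0],
  [-1, 1, 3, 142, 0],
  [-1, 1, 3, 151, 0],
  [-1, 1, 3, 151, 0],
])

```text
clock: 45.1
position: [501.2, 426.9, -3.1]
ee_rot: [-0.026, 1.0, -0.0, -0.0]
contact_force: [-0.3, -0.4, -0.4]
gripper_width: 85.3
grasp_force: 0.0
```

drive_tool([
  [-0.7, 0, 0, 0, 0],
  [-0.4, 0, 0, 0, 0],
  [0, 0, 0, 0, 0],
  [0, 0, 0, 0, 0],
  [0, 0, 0, 0, 0],
])

```text
clock: 45.6
position: [502.1, 428.3, -0.9]
ee_rot: [-0.026, 1.0, 0.001, 0.001]
contact_force: [0.3, 2.1, 5.7]
gripper_width: 64.5
grasp_force: 67.3
```

drive_tool([
  [0, 0, 0, -10, 0],
  [0, 0, 0, -40, 0],
  [0, 0, 0, -80, 0],
  [0, 0, 0, -120, 0],
  [0, 0, 0, -155, 0],
  [0, 0, 0, -165, 0],
  [0, 0, 0, -165, 0],
])

```text
clock: 46.3
position: [501.5, 427.6, 164.0]
ee_rot: [-0.026, 1.0, 0.001, 0.0]
contact_force: [-0.6, 0.3, -2.7]
gripper_width: 64.6
grasp_force: 67.1
```

```bash
python3 -c "
from h import *
go((669,-101.5,155,93))"
```

```text
t 46.3 pos [501.5 427.6 164. ] toolY 93.0 j1,6 [ 0.95 -2.47] w 64.6 F [-0.6  0.3 -2.7]
[-139.8 -537.     7.9] roll -0.0
```

drive_tool([
  [0, -12, -45, 0, 0],
  [0, -24, -90, 0, 0],
  [0, -35, -135, 0, 0],
  [0, -47, -180, 0, 0],
  [0, -59, -225, 0, 0],
  [0, -70, -270, 0, 0],
  [0, -82, -315, 0, 0],
  [0, -94, -360, 0, 0],
  [0, -105, -405, 0, 0],
  [0, -117, -450, 0, 0],
  [0, -129, -495, 4, 0],
  [0, -140, -537, 8, 0],
])

```text
clock: 47.5
position: [667.8, -103.5, 150.9]
ee_rot: [-0.026, 1.0, 0.0, -0.003]
contact_force: [0.1, 0.4, -2.0]
gripper_width: 64.5
grasp_force: 67.4
```

drive_tool([
  [0, 0, 0, 0, 0],
  [0, 0, 0, 0, 0],
  [0, 0, 0, 0, 0],
])

```text
clock: 47.8
position: [668.2, -100.9, 152.7]
ee_rot: [-0.026, 1.0, 0.0, -0.002]
contact_force: [0.5, 0.4, -1.7]
gripper_width: 64.9
grasp_force: 67.5
```

```bash
python3 -c "
from h import *
go((669,-101.5,45,93))"
```

```text
t 47.8 pos [ 668.2 -100.9  152.7] toolY 93.0 j1,6 [ 0.09 -1.61] w 64.9 F [ 0.5  0.4 -1.7]
[ -1.2  -0.7 107.7] roll 0.0
```

drive_tool([
  [0, 0, -1, 30, 0],
  [0, 0, -1, 60, 0],
  [0, 0, -1, 90, 0],
  [0, 0, -1, 108, 0],
  [0, 0, -1, 108, 0],
  [0, 0, -1, 108, 0],
])

```text
clock: 48.4
position: [669.7, -101.5, 47.1]
ee_rot: [-0.027, 1.0, -0.0, 0.0]
contact_force: [0.5, 0.1, -2.0]
gripper_width: 64.8
grasp_force: 67.6
```

```bash
python3 -c "
from h import *
go((669,-101.5,8,93))"
```

```text
t 48.4 pos [ 669.7 -101.5   47.1] toolY 93.1 j1,6 [ 0.09 -1.6 ] w 64.8 F [ 0.5  0.1 -2. ]
[ 0.7  0.  39.1] roll 0.1
```

drive_tool([
  [0, 0.5, 0, 12, 0],
  [0, 0.5, 0, 24, 0],
  [0, 0.5, 0, 32, 0],
  [0, 0.5, 0, 37, 0],
  [0, 0.5, 0, 39, 0],
  [0, 0.5, 0, 39, 0],
])

```text
clock: 49.0
position: [668.8, -102.8, 7.4]
ee_rot: [-0.026, 1.0, -0.0, -0.0]
contact_force: [-0.1, -0.2, -2.2]
gripper_width: 64.5
grasp_force: 67.6
```

drive_tool([
  [0, 0, 0, 1.5, 0],
  [0, 0, 0, 2.5, 0],
  [0, 0, 0, 2.5, 0],
])

```text
clock: 49.3
position: [668.9, -102.6, 5.3]
ee_rot: [-0.026, 1.0, 0.0, 0.0]
contact_force: [0.4, -0.7, -1.1]
gripper_width: 64.4
grasp_force: 67.6
```

drive_tool([
  [0, 0, 0, 1.5, 0],
  [0, 0, 0, 1.5, 0],
])

```text
clock: 49.5
position: [669.2, -102.7, 5.1]
ee_rot: [-0.026, 1.0, -0.0, 0.0]
contact_force: [-2.4, 0.4, 5.1]
gripper_width: 64.4
grasp_force: 68.3
```

drive_tool([
  [-0.6, 0, 0, 0, 0],
  [-0.75, 0, 0, 0, 0],
  [-0.8, 0, 0, 0, 0],
  [-0.8, 0, 0, -20, 0],
  [-0.8, 0, 0, -65, 0],
  [-0.8, 0, 0, -110, 0],
  [-1, 0, 0, -155, 0],
  [-1, 0, 0, -165, 0],
  [-1, 0, 0, -165, 0],
])

```text
clock: 50.4
position: [670.3, -102.6, 171.7]
ee_rot: [-0.026, 1.0, 0.0, 0.003]
contact_force: [0.4, -0.5, -0.5]
gripper_width: 85.5
grasp_force: 0.0
```

drive_tool([
  [-1, 18, 43, 0, 0],
  [-1, 36, 86, 0, 0],
  [-1, 54, 129, 0, 0],
  [-1, 72, 172, 0, 0],
  [-1, 90, 215, 0, 0],
  [-1, 108, 258, 0, 0],
  [-1, 126, 301, 0, 0],
  [-1, 144, 344, 0, 0],
  [-1, 162, 387, 0, 0],
  [-1, 180, 430, 0, 0],
  [-1, 180, 430, 0, 0],
])

```text
clock: 51.5
position: [464.0, 320.9, 166.4]
ee_rot: [-0.029, 1.0, -0.001, -0.001]
contact_force: [0.3, 0.5, -0.1]
gripper_width: 85.2
grasp_force: 0.0
```

```bash
python3 - <<'E'
from h import *
t=arm.get_image("top");s=arm.get_image("scene"); cv2.imwrite("pics/top3.png",t);cv2.imwrite("pics/scene3.png",s)
a=cv2.resize(t[110:245,90:410],None,fx=2.5,fy=2.5,interpolation=3)
b=cv2.resize(s[160:310,110:340],None,fx=1.75,fy=1.75)
b=cv2.copyMakeBorder(b,0,0,0,a.shape[1]-b.shape[1],0)
cv2.imwrite("pics/c10.png",np.vstack([a,b]))
go((617,76,165,93),(619,76,82,93))
E
```

```text
t 51.6 pos [465.3 317.6 166.6] toolY 93.1 j1,6 [ 0.89 -2.4 ] w 85.4 F [-0.7 -1.   0.3]
[-138.4 -249.5    1.8] roll 0.1
[-140.6 -249.4   84.8] roll 0.1
```

View pics/c10.png

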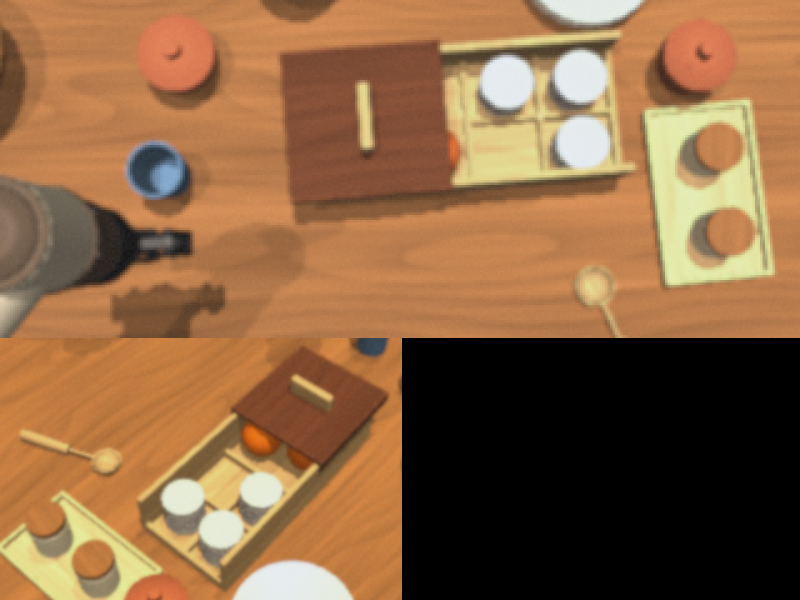

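All three tins stand in cells (lids at crop (507,82), (579,77), (582,142)) and both jars stand on the tray, at (718,150) and (729,232). Nothing else has moved. Next is shutting the cover.

drive_tool([
  [-1, -25, -44, 0, 0],
  [-1, -50, -88, 0, 0],
  [-1, -75, -132, 0, 0],
  [-1, -100, -176, 0, 0],
  [-1, -125, -220, 0, 0],
  [-1, -139, -250, 1, 0],
  [-1, -139, -250, 1, 0],
  [-1, -139, -250, 1, 0],
  [-1, -139, -250, 1, 0],
])

```text
clock: 52.5
position: [617.9, 74.7, 167.1]
ee_rot: [-0.026, 1.0, -0.0, -0.001]
contact_force: [0.6, -0.1, -1.0]
gripper_width: 85.7
grasp_force: 0.0
```

```bash
python3 -c "
from h import *
print(plane('top',[(90-.3+365/2.5,110-.3+117/2.5)],125)[0])
go((620,75,85,93))"
```

```text
[615.73940853  73.18578869 125.        ]
t 52.5 pos [617.9  74.7 167.1] toolY 93.0 j1,6 [ 0.38 -1.9 ] w 85.7 F [ 0.6 -0.1 -1. ]
[-2.3  0.3 82.1] roll -0.0
```

drive_tool([
  [-1, -1, 0, 35, 0],
  [-1, -1, 0, 60, 0],
  [-1, -1, 0, 75, 0],
  [-1, -1, 0, 82, 0],
  [-1, -1, 0, 82, 0],
  [0, -1, 0, 82, 0],
  [0.6, -1, 0, 82, 0],
  [1, -1, 0, 82, 0],
  [1, -1, 0, 82, 0],
  [1, -1, 0, 82, 0],
  [1, -1, 0, 82, 0],
  [1, -1, 0, 82, 0],
])

```text
clock: 53.7
position: [619.7, 74.8, 86.4]
ee_rot: [-0.026, 1.0, -0.0, 0.0]
contact_force: [-0.8, -1.5, 3.0]
gripper_width: 12.1
grasp_force: 61.8
```

drive_tool([
  [1, 0, -15, 0, 0],
  [1, 0, -40, 0, 0],
  [1, 0, -65, 0, 0],
  [1, 0, -90, 0, 0],
  [1, 0, -115, 0, 0],
  [1, 0, -140, 0, 0],
  [1, 0, -165, 0, 0],
  [1, 0, -190, 0, 0],
  [1, 0, -205, 0, 0],
  [1, 0, -212, 0, 0],
  [1, 0, -212, 0, 0],
])

```text
clock: 54.8
position: [632.4, -137.7, 86.4]
ee_rot: [-0.026, 1.0, -0.001, 0.002]
contact_force: [4.3, -1.6, 1.9]
gripper_width: 12.3
grasp_force: 61.6
```

drive_tool([
  [1, 0, -2, 0, 0],
  [1, 0, -5, 0, 0],
  [1, 0, -8, 0, 0],
  [1, 0, -8, 0, 0],
])

```text
clock: 55.2
position: [632.8, -143.8, 86.4]
ee_rot: [-0.027, 1.0, -0.0, 0.002]
contact_force: [5.3, 0.2, 1.7]
gripper_width: 12.5
grasp_force: 61.6
```

drive_tool([
  [1, 0, -2, 0, 0],
  [1, 0, -4, 0, 0],
  [1, 0, -6, 0, 0],
  [1, 0, -6, 0, 0],
])

```text
clock: 55.6
position: [633.2, -149.6, 86.4]
ee_rot: [-0.027, 1.0, -0.0, 0.002]
contact_force: [5.9, 0.9, 1.8]
gripper_width: 13.1
grasp_force: 61.6
```

drive_tool([
  [1, 0, -2, 0, 0],
  [1, 0, -2, 0, 0],
  [1, 0, -2, 0, 0],
])

```text
clock: 55.9
position: [633.2, -149.9, 86.4]
ee_rot: [-0.027, 1.0, 0.001, 0.002]
contact_force: [4.7, 5.5, 1.9]
gripper_width: 12.7
grasp_force: 61.8
```

At the shut stop. Release and withdraw.

drive_tool([
  [1, 0, -1, 0, 0],
  [1, 0, -1, 0, 0],
  [0.3, 0, 0, 0, 0],
  [-0.3, 1, 1, 0, 0],
  [-1, 1, 1, 0, 0],
  [-1, 1, 1, 0, 0],
  [-1, 1, 1, -40, 0],
  [-1, 1, 1, -80, 0],
  [-1, 1, 1, -115, 0],
])

```text
clock: 56.8
position: [630.1, -152.2, 202.4]
ee_rot: [-0.026, 1.0, -0.0, -0.0]
contact_force: [1.8, 0.5, 1.4]
gripper_width: 85.7
grasp_force: 0.0
```

drive_tool([
  [-1, 18, 43, 0, 0],
  [-1, 36, 86, 0, 0],
  [-1, 54, 129, 0, 0],
  [-1, 72, 172, 0, 0],
  [-1, 90, 215, 0, 0],
  [-1, 108, 258, 0, 0],
  [-1, 126, 301, 0, 0],
  [-1, 144, 344, 0, 0],
  [-1, 162, 387, 0, 0],
  [-1, 180, 430, 0, 0],
  [-1, 180, 430, 0, 0],
  [-1, 180, 430, 0, 0],
])

```text
clock: 58.0
position: [427.5, 268.7, 200.6]
ee_rot: [-0.027, 1.0, -0.0, -0.0]
contact_force: [0.1, 0.2, -0.0]
gripper_width: 85.5
grasp_force: 0.0
```

```bash
python3 - <<'E'
from h import *
t=arm.get_image("top");s=arm.get_image("scene")
a=cv2.resize(t[110:245,90:410],None,fx=2.5,fy=2.5,interpolation=3)
b=cv2.resize(s[160:310,110:340],None,fx=1.75,fy=1.75)
b=cv2.copyMakeBorder(b,0,0,0,a.shape[1]-b.shape[1],0)
cv2.imwrite("pics/c11.png",np.vstack([a,b]))
go()
E
```

```text
t 58.1 pos [428.3 267.4 200.5] toolY 92.9 j1,6 [ 0.88 -2.4 ] w 85.4 F [0.8 0.2 0.1]
```

View pics/c11.png

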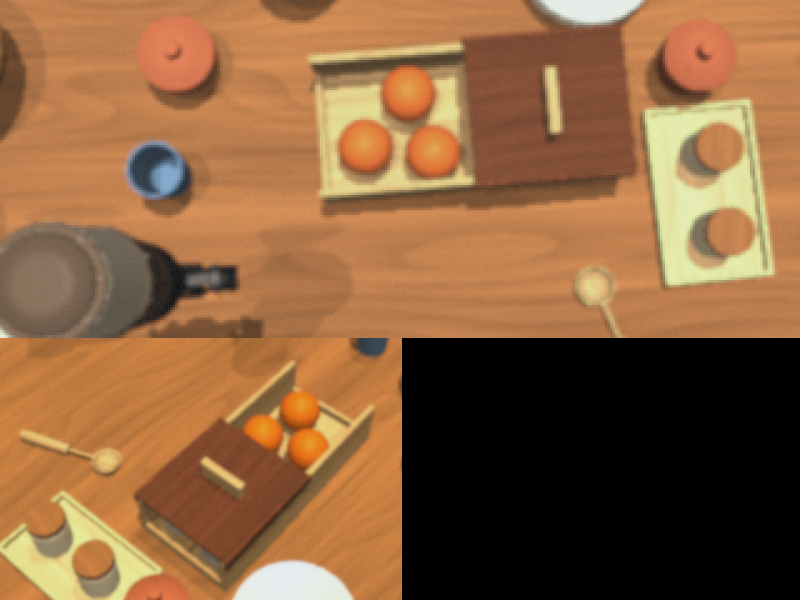

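The cover is shut, with its bar at crop (553,100), both jars stand on the tray, and everything else is in place.

```bash
python3 -c "
from bench import arm
print(arm.job_done())"
```

```text
the job is handed in; nothing more can be done
None
```

The job is done and handed in at about 58 s: both jars stand on the tray, all three tins stand in their own cells, the cover is shut to its stop, and the beaker, pots and spoon are where they were.

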